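# Set up a metal test on the bench analyser

## Robot

A 7-joint arm with a two-finger parallel gripper is mounted at the origin on a cart in front of the work surface, level with it; the furniture and walls round the work are solid. World frame = base frame: x ahead of the robot, y to its left, z up, the work surface at z = 0. Lengths are in m, angles in rad, forces in N, time in s.
With the tool pointing down it reaches from about 0.35 to 0.9 m from the base axis. Payload 19.9 kg.
Tool frame: the origin (TCP) lies at the very end of the fingers, on their centre line; the grasp point (between the pads) lies 19 mm behind it; z points along the fingers, y is the direction in which the jaws open and shut (so a half turn about z gives the same grasp; the last joint's range is limited). The gripper opens to 94 mm and grips with 3 to 60 N. Pads are 16 mm wide; open, the fingers measure 119 mm over their backs; the gripper's body (75 mm by 177 mm) begins 78 mm behind the grasp point.
Start: joints at [1.087, 0.417, -0.01, 1.614, 0.005, 1.111, -0.053], TCP at [0.268, -0.565, 0.177] pointing down, gripper open.
Joint ranges: [-2.81, 2.81], [-0.39, 2.02], [-1.27, 1.25], [0.06, 2.57], [-1.19, 4.33], [0.19, 2], [-2.82, 2.82]. Speed limits (rad/s): [1.89, 1.89, 2.39, 2.39, 3.01, 3.01, 3.01].

## Interface

Orientations are given as [roll, pitch, yaw] about the fixed x, y, z axes, in that order (R = Rz(yaw) Ry(pitch) Rx(roll)).
In Python, from plant import env gives the robot as it stands. The module is installed in compiled form; this text tells all that it offers.
- The arm moves only by the tool servo_tool, never from a script. Its argument "increments" is a list of rows, each an object with "dp": the shift along the tool's x, y, z in mm, a list of three; "dr": the turn, a rotation vector about the tool's x, y, z in degrees, a list of three; "claw": the finger opening in mm, from 0 to 94. In form: [{"dp": [x, y, z], "dr": [ax, ay, az], "claw": claw}, ...]. A call has 1 to 8 rows; each row shifts and turns the commanded pose from where the row before left it, along the tool's axes as they then stand; what a row does not reach is not made up. A row lasts 1/10 s, in which the tool goes at most 50 mm and 8.59 degrees, less where a joint would pass 70% of its speed; a pose out of reach is approached as far as the arm can. A call is refused whole if a number of a shift passes 50 or a number of a turn 8.59, either way. A call with a gripper value outside its range is refused whole. The fingers move at their own pace and stop on an object; "force" is the grip in N (left out, the last holds). Time passes only in rows, so rows that do not move let the fingers close. It gives the time, the measured TCP pose, the force and the opening at its end, in the units of the state.
- env.observe(): the state, without advancing time (a new reading comes with each control period).
- env.camera(name): name is "scene" or "top" or "wrist"; returns a dict with "img" (480x640x3 uint8, red, green, blue), "fx", "fy", "cx", "cy" (pixels), "rvec" (rotation vector, rad) and "tvec" (3), from world to camera coordinates, as OpenCV has them; the wrist camera has in their place "T_tool_cam" (4x4, takes a point from camera to tool coordinates, whose origin is the TCP and whose axes are the flange's). Camera axes: x right, y down, z forward; pixel columns grow to the right and rows downward; lengths in m; the calibration is good to about 2 mm. A picture is of the moment at which its call begins: read the wrist's pose just before it. There is no depth.
- env.job_done(): hands the job in, once; it reports no verdict.
Trained networks look in a picture, given as the dict that the camera call returned (one of the last four; its "shot" number tells which), for a name from the list of things; names that differ only in an ending like _2 or _b are one class to them, and where a whole thing is asked for, a point or a joint stands for the part that bears it (a point fixed in the world has none). Each returns a list of dicts, best first, with "confidence" (0 to 1); they miss things now and then, are a little off and sometimes report something else, mostly with a low value. They report only what shows in the picture. A call takes as long as a camera call.
- env.cut_out(target, picture): "region" (480x640 bool, what is visible of it) and "uv" ([column, row] in pixels, amid what is visible of it).
The state is a dict: "time_s": time; "joint_pos": joint angles; "qvel": joint speeds; "joint_efforts": joint torques, N m; "eef_pos": TCP position; "tool_rot": TCP orientation; "ft_force": force on the tool from outside, world axes, zero at the start; "wrist_torque": the same for the moment, N m; "width": finger opening in m.
Only numpy, scipy, OpenCV 4.12 (cv2) and the standard library are available. Lean on these libraries where they do the work, as an engineer would, in place of code of your own. Each camera call takes 0.05 s, during which the arm holds its last target. There are 200 camera calls.

## Task

Get the bench analyser ready to test the ear studs: lay the larger of the two clusters of gold ear studs flat over the round measuring window of its stage, close the hood fully over it, and turn the selector on the sloping panel clockwise, click by click, to the fifth of its six dots (the second largest); hood and selector in either order. Leave the smaller cluster, the padlock and the standing acid bottle where they are.

Things in the scene. Friction and masses are not known exactly. Their poses are not given: they have to be found in the camera images.
- ear_studs_large: The piece to test: flat cluster of gold ear studs wired together, 53 x 62 mm seen from above (its own x by y) with loose ends; firm core 43 mm (x) by 55 mm (y), 25 mm high, 60 g. Lies loose on the worktop right of the analyser. Origin at the centre of its underside, z up.
- ear_studs_small: A like cluster but clearly smaller, 30 x 37 mm, 15 mm high. Not to be moved. Origin at the centre of its underside.
- padlock: Brass padlock lying flat, 60 x 42 x 14 mm. Not to be moved. Origin at the centre of its underside.
- acid_bottle: Brown dropper bottle of test acid, 30 mm across, 82 mm tall, standing. Not to be moved or tipped. Origin at the centre of its underside, z up.
- analyser: Bench-top metal analyser, fixed, 280 mm deep (x) by 250 mm wide (y). Origin at the centre of its underside; x runs from its front to its back, y to its left, z up. From a front edge 20 mm high at x = -150 mm a panel slopes up at 28 degrees to a level deck, 81 mm high, from x = -35 to +130 mm. On it a flat stage 114 x 198 mm, its top 84 mm above the worktop.
- window (a point): Centre of the flush round measuring window in the stage (22 mm ring, 12 mm dark centre, cross-hair round it), on the stage's top: the sample's centre belongs here. It lies 52 mm in front of the hood's hinge and 33 mm behind the analyser's origin. Axes as the analyser's.
- selector_grip (a point): On the turning axis of the selector, 30 mm out from the panel: the height to grip. z is the axis, out of the panel (28 degrees from vertical, leaning to the analyser's front); x points along the knob's bar to its pointer nose, y across the bar. The bar is 14 mm thick with parallel sides from x = -28 to +18 mm and rises from 7 to 39 mm off the panel.
- pointer (a point): Nose of the selector's bar, at its top: 34 mm from the turning axis, 39 mm off the panel, 4 mm wide. A white line on the black bar runs to it. The bar is 62 mm long in all and stands on a black round skirt 52 mm across whose top is 7 mm off the panel.
- selector (a joint): Selector's angle, growing clockwise as seen by the robot. Six clicks 0.524 rad (30 degrees) apart, at six white dots of growing size: 0 = first, smallest, 75 degrees left of straight up the slope; 2.094 = fifth, 45 degrees right of it; 2.618 = sixth. Starts at one of the first three. A sprung detent draws it to the nearest click on release; about 0.1 N m to turn.
- hood (a joint): Opening angle of the hood: 0 = shut on the deck, 1.48 to 1.66 = standing open at the start, 1.7 = its stop. A hollow grey cover, 105 mm from hinge to front, 180 mm wide, 48 mm high when shut, amber pane on top. Friction hinge: it stays where left while fairly upright and sinks shut by itself only when nearly closed; 1 to 3 N at its lip moves it.
- hood_hinge (a point): Middle of the hood's hinge axis at the back of the stage, 94 mm above the worktop. The axis runs along the analyser's y. The point's own x and z axes turn with the hood about y.
- hood_lip (a point): Middle of the upper face of the hood's lip handle, a black tab 70 mm wide and 7 mm thick that stands 28 mm out from the foot of the hood's front wall; 121 mm from the hinge axis. z points out of that face: up with the hood shut, to the back when it stands open (the tab then points up). x points along the tab towards the hood, whose front wall rises 37 mm on that side.

How it is judged:
At the end, for the whole second after the job is handed in: The larger cluster lies flat and at rest on the stage with its centre within 15 mm of the window's centre, the hood is shut (within 0.04 rad), and the selector rests in its fifth click (2.094 rad, within 0.12) (horizontal distance between ear_studs_large and window below 0.015 m and z of ear_studs_large in the frame of window below 0.006 m and angle between ear_studs_large's own z axis and vertical below 0.15 rad and linear speed of ear_studs_large below 0.02 m/s and value of joint hood below 0.04 rad and value of joint selector between 1.974 and 2.214 rad and velocity of joint selector below 0.1 rad/s); the robot touches nothing.
It fails at once if the smaller cluster is moved by more than 30 mm (distance of ear_studs_small from where it was at the start of the episode above 0.03 m).
It fails at once if the padlock is moved by more than 30 mm (distance of padlock from where it was at the start of the episode above 0.03 m).
It fails at once if the acid bottle is moved by more than 30 mm (distance of acid_bottle from where it was at the start of the episode above 0.03 m).
It fails at once if the acid bottle is tipped (angle between acid_bottle's own z axis and vertical above 0.4 rad).
It also fails if it takes over 66 s, if anything falls off the work surface, if the arm or the gripper's body presses on something with over 40 N, if the wrist force passes 120 N, or if a joint passes its speed limit or range.

## Working session

There is one attempt and no reset: what is moved stays moved. The work goes in short steps, Python scripts to look and compute and a tool call to move; the robot and the scene stay as the last step left them, time stands still between calls to the robot, and variables do not carry over. Pictures are saved under pics/ and viewed, about 8 in all and at most 12, crops included, and the job is handed in when it is done.

Besides the shell and the picture viewer there is one more tool, called after ">>>" by a JSON object that holds its "name" and its "arguments". servo_tool: Moves the arm, as the interface text tells. Its arguments: {"type":"object","properties":{"increments":{"type":"array","items":{"type":"object","properties":{"dp":{"type":"array","items":{"type":"number"}},"dr":{"type":"array","items":{"type":"number"}},"claw":{"type":"number"}}}},"force":{"type":"number"}},"required":["increments"]}

```bash
mkdir -p pics; cat > h.py <<'E'
import numpy as np, cv2
from plant import env
from scipy.spatial.transform import Rotation as R
def save(c,n): cv2.imwrite('pics/'+n,c['img'][:,:,::-1])
def campose(c,st=None):
    if 'rvec' in c:
        Rm=cv2.Rodrigues(np.array(c['rvec'],float))[0]; t=np.array(c['tvec'],float).ravel()
        return Rm.T, -Rm.T@t
    T=np.array(c['T_tool_cam']); Rt=R.from_euler('xyz',st['tool_rot']).as_matrix()
    return Rt@T[:3,:3], Rt@T[:3,3]+np.array(st['eef_pos'])
def px2w(c,uv,z,st=None):
    A,o=campose(c,st); d=A@np.array([(uv[0]-c['cx'])/c['fx'],(uv[1]-c['cy'])/c['fy'],1]); return o+d*(z-o[2])/d[2]
def w2px(c,p,st=None):
    A,o=campose(c,st); q=A.T@(np.array(p)-o); return np.array([c['cx']+c['fx']*q[0]/q[2],c['cy']+c['fy']*q[1]/q[2]])
E
python3 - <<'E'
from h import *
s=env.observe(); print(s)
for n in ['top','scene']:
    c=env.camera(n); save(c,n+'1.png'); print(n,c['fx'],campose(c)[1])
    for t in ['ear_studs_large','ear_studs_small','padlock','acid_bottle','analyser','hood','selector','hood_lip','pointer']:
        for r in env.cut_out(t,c)[:2]:
            u=r['uv']; print(t,round(r['confidence'],2),np.round(u),r['region'].sum(),px2w(c,u,0.0).round(3),px2w(c,u,0.084).round(3))
E
```

```text
{'time_s': 0.0, 'joint_pos': array([ 1.08646629,  0.41793816, -0.01030443,  1.61416029,  0.00468695,
        1.11069362, -0.05300332]), 'qvel': array([-0.00090797, -0.00072702, -0.00079661,  0.00045463, -0.00093905,
       -0.0015181 , -0.00208883]), 'joint_efforts': array([-2.09882501e-04, -8.51261616e+01,  6.38938006e-01, -4.25989795e+01,
       -4.87785623e-02,  1.85186032e-02,  1.20643526e-04]), 'eef_pos': array([ 0.26763033, -0.5643556 ,  0.17625348]), 'tool_rot': array([-3.14041972e+00,  7.70710309e-05,  4.42830450e-01]), 'ft_force': array([-0.99897992,  0.13629668,  0.40916706]), 'wrist_torque': array([ 0.03809023, -0.03082988,  0.01068927]), 'width': 0.09403477562778667}
top 604.155239183729 [ 0.48773003 -0.12325092  1.212803  ]
ear_studs_large 0.61 [363. 299.] 530 [ 0.478 -0.22   0.   ] [ 0.478 -0.213  0.084]
ear_studs_small 0.72 [365. 223.] 166 [ 0.629 -0.228  0.   ] [ 0.619 -0.221  0.084]
padlock 0.74 [436. 278.] 436 [ 0.517 -0.366  0.   ] [ 0.515 -0.35   0.084]
padlock 0.5 [426. 192.] 209 [ 0.69  -0.353  0.   ] [ 0.676 -0.337  0.084]
acid_bottle 0.82 [426. 194.] 227 [ 0.6
[... 797 characters left out ...]
.645 -0.251  0.   ] [ 0.574 -0.156  0.084]
ear_studs_small 0.26 [300. 309.] 884 [0.523 0.02  0.   ] [0.466 0.085 0.084]
padlock 0.82 [416. 210.] 311 [ 0.528 -0.375  0.   ] [ 0.47  -0.267  0.084]
padlock 0.73 [208. 220.] 6637 [ 0.852 -0.061  0.   ] [0.758 0.012 0.084]
analyser 0.58 [245. 283.] 26737 [0.647 0.033 0.   ] [0.576 0.096 0.084]
hood 0.93 [205. 220.] 6494 [ 0.854 -0.055  0.   ] [0.76  0.018 0.084]
selector 0.9 [302. 308.] 860 [ 0.522  0.017 -0.   ] [0.464 0.082 0.084]
hood_lip 0.69 [349. 179.] 324 [ 0.718 -0.383  0.   ] [ 0.639 -0.274  0.084]
hood_lip 0.61 [209. 221.] 6376 [ 0.847 -0.059  0.   ] [0.753 0.014 0.084]
pointer 0.65 [301. 305.] 865 [0.528 0.011 0.   ] [0.47  0.076 0.084]
```

```bash
python3 - <<'E'
import cv2
a=cv2.imread('pics/top1.png')[130:370,90:490]
cv2.imwrite('pics/top1c.png',cv2.resize(a,(800,480),interpolation=cv2.INTER_CUBIC))
E
```

```text
(no output)
```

View pics/top1c.png

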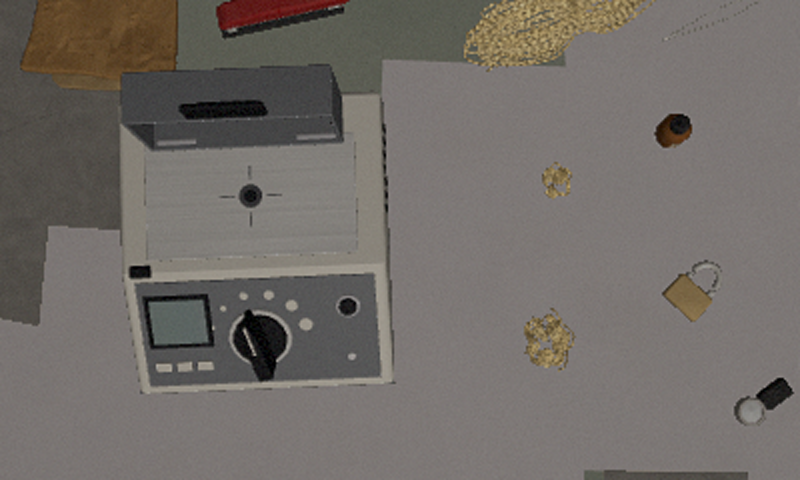

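View pics/scene1.png

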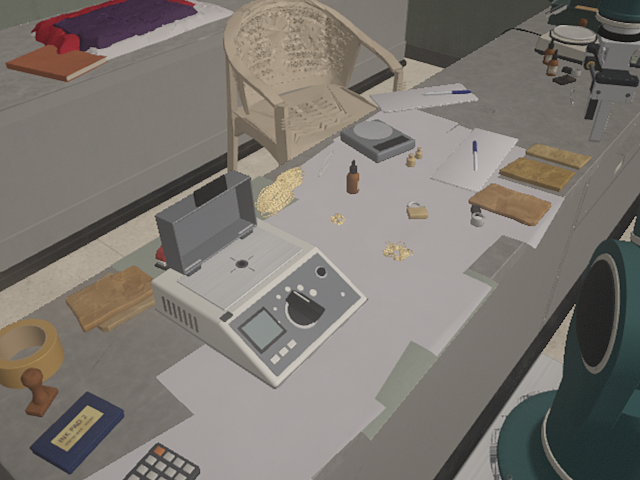

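Top view: the window is at crop (250,195), the hood is open, the knob's nose points at about −15° (third click), and the large cluster is at crop (548,340). The scene view agrees. Next I'll measure the frame and plan the approach.

```bash
cat >> h.py <<'E'
def delta(target,rot):
    """world target pose -> (mm in tool axes, rotvec deg in tool axes)"""
    s=env.observe(); Rt=R.from_euler('xyz',s['tool_rot']); 
    print('t',s['time_s'],'pos',np.array(s['eef_pos']).round(4),'rot',np.round(s['tool_rot'],3),'w',round(s['width'],4),'F',np.round(s['ft_force'],1))
    print(' dp mm',(Rt.inv().apply(np.array(target)-s['eef_pos'])*1000).round(1),'dr deg',np.degrees((Rt.inv()*R.from_euler('xyz',rot)).as_rotvec()).round(2))
E
python3 - <<'E'
from h import *
c=env.camera('top')
w=env.camera('wrist'); print(np.array(w['T_tool_cam']).round(3),w['fx'])
f=lambda u,v,z: px2w(c,(90+u/2,130+v/2),z).round(4)
print('win',f(250,195,.084))
for n,a,b,z in [('ch h',(219,196),(281,195),.084),('front',(148,392),(393,382),.02),('stagefront',(147,262),(357,250),.084),('deckfront',(133,280),(378,264),.081),('ch v',(250,227),(250,166),.084)]:
    p,q=f(*a,z),f(*b,z); d=(q-p); print(n,p,q,np.degrees(np.arctan2(d[1],d[0])))
r=env.cut_out('ear_studs_large',c)[0]; cnt=np.argwhere(r['region'])[:,::-1].astype(np.float32)
rc=cv2.minAreaRect(cnt); print(rc); P=np.array([px2w(c,p,.012)[:2] for p in cv2.boxPoints(rc)]); print(P.round(3),P.mean(0).round(4))
print(px2w(c,cnt.mean(0),.012))
delta([.478,-.22,.22],[np.pi,0,.035])
E
```

```text
[[-0.    -0.96  -0.279  0.083]
 [ 1.     0.    -0.001  0.001]
 [ 0.001 -0.279  0.96  -0.209]
 [ 0.     0.     0.     1.   ]] 341.77018555179825
win [0.6166 0.0619 0.084 ]
ch h [0.6162 0.091  0.084 ] [0.616  0.0327 0.084 ] -90.19655421870311
front [0.4316 0.1732 0.02  ] [ 0.4369 -0.0669  0.02  ] -88.73545054818243
stagefront [0.5553 0.1585 0.084 ] [ 0.5629 -0.0381  0.084 ] -87.78620950763874
deckfront [0.5389 0.1724 0.081 ] [ 0.5496 -0.0574  0.081 ] -87.33410632589352
ch v [0.5864 0.062  0.084 ] [0.6441 0.0617 0.084 ] -0.29789564939263385
((363.35296630859375, 300.0882263183594), (25.46624183654785, 26.19384765625), 14.03624439239502)
[[ 0.456 -0.188]
 [ 0.506 -0.202]
 [ 0.493 -0.25 ]
 [ 0.443 -0.236]] [ 0.4749 -0.2192]
[ 0.47420729 -0.21963757  0.012     ]
t 1.15 pos [ 0.2678 -0.5647  0.1768] rot [-3.142  0.     0.443] w 0.094 F [ 0.   0.4 -0.2]
 dp mm [ 337.6 -221.4  -43.2] dr deg [-0.    0.   23.37]
```

>>> {"name": "servo_tool", "arguments": {"increments": [{"dp": [20, -13, -5]}, {"dp": [40, -26, -5]}, {"dp": [42, -27, -5]}, {"dp": [42, -27, -5]}, {"dp": [42, -27, -5]}, {"dp": [42, -27, -5]}, {"dp": [42, -27, -5]}, {"dp": [40, -27, -5]}]}}

```text
schema error: expected keys dp, dr, claw
```

>>> {"name": "servo_tool", "arguments": {"increments": [{"dp": [28, -20, -3]}, {"dr": [0, 0, 7.8]}, {"dr": [0, 0, 7.8]}, {"dr": [0, 0, 7.7]}, {"dp": [0, 0, 0]}]}}

```text
schema error: expected keys dp, dr, claw
```

```bash
python3 - <<'E'
from h import *
s=env.observe(); c=env.camera('wrist'); save(c,'w1.png')
for t in ['ear_studs_large','selector']:
  for r in env.cut_out(t,c)[:2]:
    cnt=np.argwhere(r['region'])[:,::-1].astype(np.float32); rc=cv2.minAreaRect(cnt)
    P=np.array([px2w(c,p,.012,s)[:2] for p in cv2.boxPoints(rc)]); print(t,r['confidence'],np.round(r['uv']),rc,P.round(3).tolist(),P.mean(0).round(4),px2w(c,cnt.mean(0),.012,s).round(4))
delta([.476,-.22,.02],[np.pi,0,.03])
E
```

```text
t 1.3 pos [ 0.2678 -0.5647  0.1768] rot [-3.141  0.     0.443] w 0.0942 F [-0.5  0.3  0.3]
 dp mm [ 335.8 -222.2  156.8] dr deg [-1.000e-02  1.000e-02  2.365e+01]
```

View pics/w1.png

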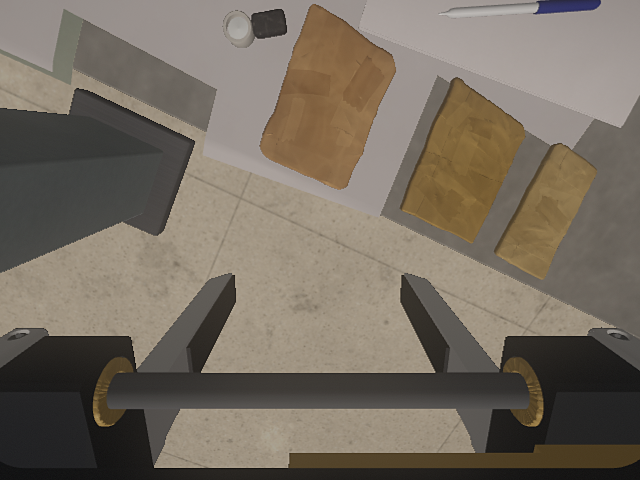

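The moves were refused because every row needs all three keys. The picture still shows the start pose: floor, with the fingers at rows 270–370.

>>> {"name": "servo_tool", "arguments": {"increments": [{"dp": [20, -13, -5], "dr": [0, 0, 0], "claw": 94}, {"dp": [40, -26, -5], "dr": [0, 0, 0], "claw": 94}, {"dp": [41, -27, -5], "dr": [0, 0, 0], "claw": 94}, {"dp": [41, -27, -5], "dr": [0, 0, 0], "claw": 94}, {"dp": [41, -27, -5], "dr": [0, 0, 0], "claw": 94}, {"dp": [41, -27, -5], "dr": [0, 0, 0], "claw": 94}, {"dp": [41, -27, -5], "dr": [0, 0, 0], "claw": 94}, {"dp": [41, -27, -5], "dr": [0, 0, 0], "claw": 94}]}}

```text
time_s: 2.1
eef_pos: [0.4589, -0.2502, 0.2174]
tool_rot: [3.141, -0.0, 0.443]
ft_force: [0.3, -1.3, 0.9]
width: 0.094
```

>>> {"name": "servo_tool", "arguments": {"increments": [{"dp": [30, -21, -3], "dr": [0, 0, 0], "claw": 94}, {"dp": [0, 0, 0], "dr": [0, 0, 7.8], "claw": 94}, {"dp": [0, 0, 0], "dr": [0, 0, 7.8], "claw": 94}, {"dp": [0, 0, 0], "dr": [0, 0, 7.8], "claw": 94}, {"dp": [0, 0, 0], "dr": [0, 0, 0], "claw": 94}]}}

```text
time_s: 2.6
eef_pos: [0.4763, -0.2201, 0.2199]
tool_rot: [3.142, -0.0, 0.032]
ft_force: [0.3, -0.0, -0.1]
width: 0.0936
```

```bash
python3 - <<'E'
from h import *
s=env.observe(); c=env.camera('wrist'); save(c,'w2.png')
for t in ['ear_studs_large','selector']:
  for r in env.cut_out(t,c)[:2]:
    cnt=np.argwhere(r['region'])[:,::-1].astype(np.float32); rc=cv2.minAreaRect(cnt)
    P=np.array([px2w(c,p,.012,s)[:2] for p in cv2.boxPoints(rc)]); print(t,r['confidence'],np.round(r['uv']),rc,P.round(3).tolist(),P.mean(0).round(4),px2w(c,cnt.mean(0),.012,s).round(4))
delta([.476,-.22,.02],[np.pi,0,.03])
E
```

```text
ear_studs_large 0.89 [317. 210.] ((317.6440124511719, 210.007080078125), (46.61405563354492, 40.03854751586914), 54.1623420715332) [[0.482, -0.183], [0.512, -0.222], [0.466, -0.258], [0.435, -0.218]] [ 0.4739 -0.2202] [ 0.4767 -0.2199  0.012 ]
t 2.75 pos [ 0.4763 -0.2201  0.2199] rot [-3.142  0.     0.038] w 0.0941 F [-0.3  0.5 -0. ]
 dp mm [-3.000e-01 -1.000e-01  1.999e+02] dr deg [-0.    0.    0.49]
```

View pics/w2.png

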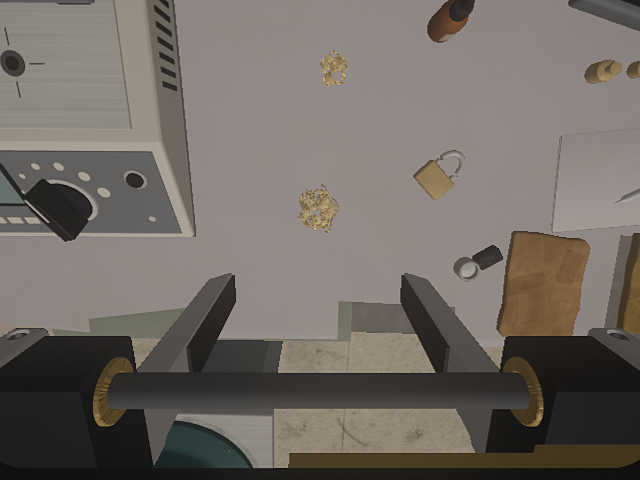

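>>> {"name": "servo_tool", "arguments": {"increments": [{"dp": [0, 0, 30], "dr": [0, 0, 0], "claw": 94}, {"dp": [-7, 0, 40], "dr": [0, 0, 0], "claw": 94}, {"dp": [-8, 0, 40], "dr": [0, 0, 0], "claw": 94}, {"dp": [0, 0, 20], "dr": [0, 0, 0], "claw": 94}, {"dp": [0, 0, 0], "dr": [0, 0, 0], "claw": 94}]}}

```text
time_s: 3.25
eef_pos: [0.4596, -0.2201, 0.0876]
tool_rot: [-3.139, 0.004, 0.037]
ft_force: [0.3, 0.1, 0.1]
width: 0.0939
```

```bash
python3 - <<'E'
from h import *
s=env.observe(); c=env.camera('wrist')
r=env.cut_out('ear_studs_large',c)[0]
cnt=np.argwhere(r['region'])[:,::-1].astype(np.float32); print(r['confidence'],r['uv'])
W=np.array([px2w(c,p,.012,s)[:2] for p in cnt]); 
print('mean',W.mean(0),'mid',(W.min(0)+W.max(0))/2,'ext',W.max(0)-W.min(0))
rc=cv2.minAreaRect((W*1000).astype(np.float32)); print(rc)
ev,V=np.linalg.eigh(np.cov(W.T)); print(np.sqrt(ev),np.degrees(np.arctan2(V[1,1],V[0,1])))
for a in range(0,180,10):
    d=W@[np.cos(np.radians(a)),np.sin(np.radians(a))]; print(a,(np.percentile(d,[1,99]).ptp() if 0 else np.diff(np.percentile(d,[1,99]))*1000).round(1),end=' ')
u,v=np.round(r['uv']).astype(int); a=c['img'][max(0,v-60):v+60,u-80:u+80,::-1]
cv2.imwrite('pics/w3.png',cv2.resize(a,None,fx=4,fy=4,interpolation=cv2.INTER_CUBIC))
delta([W.mean(0)[0],W.mean(0)[1],.006],[np.pi,0,.03])
E
```

```text
0.61 [311.7, 216.5]
mean [ 0.47628933 -0.21958653] mid [ 0.47644982 -0.2210908 ] ext [0.05838873 0.05009295]
((474.1885681152344, -220.49514770507812), (57.02057647705078, 48.86141586303711), 41.10121536254883)
[0.01221759 0.01351355] -165.98770137205804
0 [49.2] 10 [49.] 20 [49.5] 30 [50.2] 40 [50.3] 50 [49.5] 60 [47.9] 70 [47.5] 80 [46.6] 90 [46.2] 100 [46.1] 110 [46.5] 120 [46.4] 130 [46.4] 140 [47.4] 150 [48.4] 160 [48.9] 170 [49.3] t 3.35 pos [ 0.4617 -0.2208  0.0905] rot [-3.142 -0.     0.036] w 0.0941 F [0.9 0.4 0.3]
 dp mm [14.6 -0.7 84.5] dr deg [-0.   -0.01  0.35]
```

View pics/w3.png

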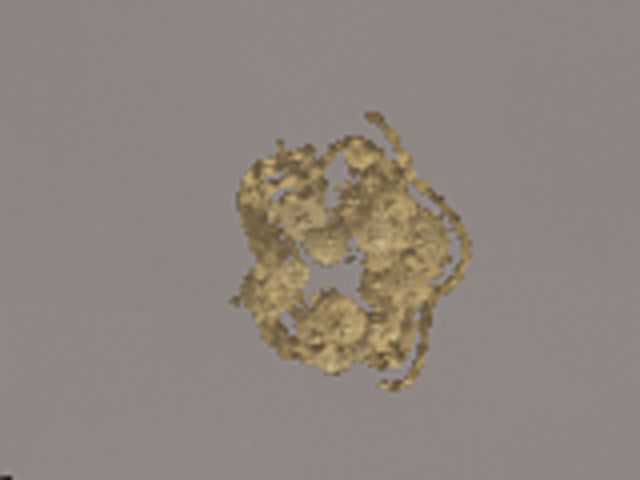

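The long axis lies along image vertical (world x), so jaws along y span the 43 mm core. The centre is about (0.475, −0.220). Going down to grip.

>>> {"name": "servo_tool", "arguments": {"increments": [{"dp": [7, 0, 25], "dr": [0, 0, 0], "claw": 94}, {"dp": [6, 0, 30], "dr": [0, 0, 0], "claw": 94}, {"dp": [0, 0, 20], "dr": [0, 0, 0], "claw": 94}, {"dp": [0, 0, 9], "dr": [0, 0, 0], "claw": 94}, {"dp": [0, 0, 0], "dr": [0, 0, 0], "claw": 60}, {"dp": [0, 0, 0], "dr": [0, 0, 0], "claw": 20}, {"dp": [0, 0, 0], "dr": [0, 0, 0], "claw": 20}, {"dp": [0, 0, 0], "dr": [0, 0, 0], "claw": 20}], "force": 15}}

```text
time_s: 4.15
eef_pos: [0.4748, -0.2205, 0.0068]
tool_rot: [3.141, -0.001, 0.034]
ft_force: [0.2, -0.4, 0.9]
width: 0.0653
```

>>> {"name": "servo_tool", "arguments": {"increments": [{"dp": [0, 0, 0], "dr": [0, 0, 0], "claw": 20}, {"dp": [0, 0, 0], "dr": [0, 0, 0], "claw": 20}, {"dp": [0, 0, 0], "dr": [0, 0, 0], "claw": 20}]}}

```text
time_s: 4.45
eef_pos: [0.4743, -0.2202, 0.0059]
tool_rot: [-3.142, -0.0, 0.034]
ft_force: [-0.2, 0.0, -0.0]
width: 0.0416
```

>>> {"name": "servo_tool", "arguments": {"increments": [{"dp": [0, 0, 0], "dr": [0, 0, 0], "claw": 20}, {"dp": [0, 0, -10], "dr": [0, 0, 0], "claw": 20}, {"dp": [0, 0, -30], "dr": [0, 0, 0], "claw": 20}, {"dp": [0, 0, -40], "dr": [0, 0, 0], "claw": 20}, {"dp": [0, 0, -40], "dr": [0, 0, 0], "claw": 20}, {"dp": [0, 0, -30], "dr": [0, 0, 0], "claw": 20}, {"dp": [10, -20, 0], "dr": [0, 0, 0], "claw": 20}, {"dp": [17, -35, 0], "dr": [0, 0, 0], "claw": 20}]}}

```text
time_s: 5.25
eef_pos: [0.4994, -0.1659, 0.1577]
tool_rot: [3.14, -0.002, 0.03]
ft_force: [0.6, 0.4, -1.1]
width: 0.0201
```

```bash
python3 - <<'E'
from h import *
s=env.observe(); c=env.camera('wrist'); save(c,'w4.png')
for t in ['ear_studs_large']:
  for r in env.cut_out(t,c)[:2]: print(r['confidence'],r['uv'],r['region'].sum())
c2=env.camera('top')
for r in env.cut_out('hood',c2)[:1]: print(r['uv'])
delta([.61,.062,.156],[np.pi,0,.03])
E
```

```text
0.59 [363.3, 241.2] 1588
0.52 [106.5, 141.7] 59972
[207.5, 183.2]
t 5.45 pos [ 0.4995 -0.1637  0.1564] rot [ 3.142 -0.     0.036] w 0.0203 F [ 0.  -0.7 -0.6]
 dp mm [ 118.6 -221.6    0.4] dr deg [ 0.   -0.02  0.35]
```

View pics/w4.png

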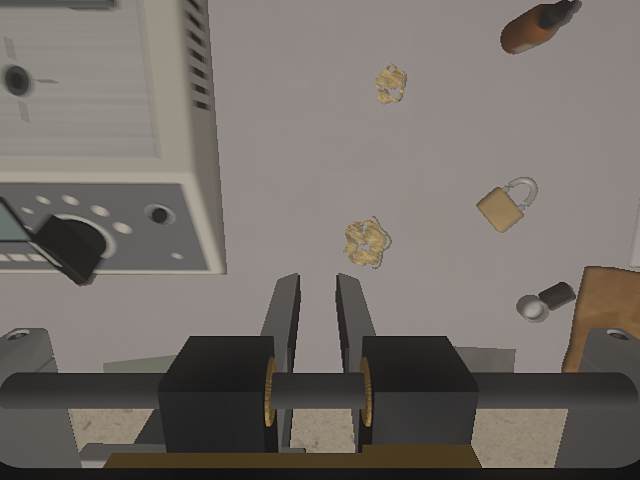

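The grip missed: the fingers closed to 20 mm and the cluster still lies at (363,241). Remeasuring.

```bash
python3 - <<'E'
from h import *
s=env.observe(); c=env.camera('wrist')
def m(c,s,t):
    r=env.cut_out(t,c)[0]; cnt=np.argwhere(r['region'])[:,::-1].astype(np.float32)
    for z in (0,.012,.025):
        W=np.array([px2w(c,p,z,s)[:2] for p in cnt]); print(t,z,r['confidence'],W.mean(0).round(4),((W.min(0)+W.max(0))/2).round(4),(W.max(0)-W.min(0)).round(4))
m(c,s,'ear_studs_large'); t=env.camera('top'); m(t,None,'ear_studs_large')
v,u=241,363; a=c['img'][v-60:v+60,u-80:u+80,::-1]; cv2.imwrite('pics/w5.png',cv2.resize(a,None,fx=4,fy=4))
# where do fingertips project
for yy in (-.01,.01): 
    P=R.from_euler('xyz',s['tool_rot']).apply([0,yy,0])+s['eef_pos']; print('tip px',w2px(c,P,s))
E
```

```text
ear_studs_large 0 0.67 [ 0.4716 -0.2213] [ 0.4711 -0.2229] [0.0518 0.0523]
ear_studs_large 0.012 0.67 [ 0.4753 -0.2193] [ 0.4747 -0.2209] [0.0501 0.0506]
ear_studs_large 0.025 0.67 [ 0.4792 -0.2172] [ 0.4787 -0.2187] [0.0482 0.0487]Traceback (most recent call last):
  File "<stdin>", line 7, in <module>
  File "<stdin>", line 4, in m
IndexError: list index out of range
```

>>> {"name": "servo_tool", "arguments": {"increments": [{"dp": [-13, 27, 0], "dr": [0, 0, 0], "claw": 94}, {"dp": [-13, 28, 10], "dr": [0, 0, 0], "claw": 94}, {"dp": [0, 0, 20], "dr": [0, 0, 0], "claw": 94}, {"dp": [0, 0, 20], "dr": [0, 0, 0], "claw": 94}, {"dp": [0, 0, 10], "dr": [0, 0, 0], "claw": 94}, {"dp": [0, 0, 0], "dr": [0, 0, 0], "claw": 94}, {"dp": [0, 0, 0], "dr": [0, 0, 0], "claw": 94}, {"dp": [0, 0, 0], "dr": [0, 0, 0], "claw": 94}], "force": 30}}

```text
time_s: 6.45
eef_pos: [0.4758, -0.2204, 0.0967]
tool_rot: [3.141, -0.001, 0.034]
ft_force: [-0.5, -0.3, 0.5]
width: 0.0802
```

```bash
python3 - <<'E'
from h import *
s=env.observe(); c=env.camera('wrist')
r=env.cut_out('ear_studs_large',c)[0]; u,v=np.round(r['uv']).astype(int); print(r['confidence'],u,v)
cnt=np.argwhere(r['region'])[:,::-1]
W=np.array([px2w(c,p,.012,s)[:2] for p in cnt]); print(W.mean(0).round(4),((W.min(0)+W.max(0))/2).round(4),(W.max(0)-W.min(0)).round(4))
a=c['img'][v-60:v+60,u-80:u+80,::-1]; cv2.imwrite('pics/w5.png',cv2.resize(a,None,fx=4,fy=4,interpolation=cv2.INTER_CUBIC))
delta([.4755,-.22,.002],[np.pi,0,.03])
E
```

```text
0.97 315 232
[ 0.4759 -0.2205] [ 0.475  -0.2213] [0.0556 0.0489]
t 6.55 pos [ 0.4757 -0.2203  0.0966] rot [ 3.141e+00 -1.000e-03  3.500e-02] w 0.0883 F [-0.4  0.3 -0.4]
 dp mm [-0.3 -0.4 94.6] dr deg [ 0.03 -0.06  0.26]
```

View pics/w5.png

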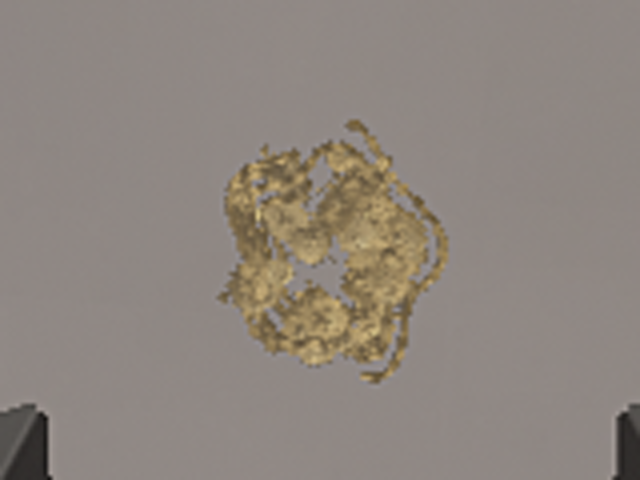

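The cluster hasn't moved or turned. I'll grip lower and confirm the width settles before lifting.

>>> {"name": "servo_tool", "arguments": {"increments": [{"dp": [0, 0, 30], "dr": [0, 0, 0], "claw": 94}, {"dp": [0, 0, 35], "dr": [0, 0, 0], "claw": 94}, {"dp": [0, 0, 20], "dr": [0, 0, 0], "claw": 70}, {"dp": [0, 0, 9], "dr": [0, 0, 0], "claw": 50}, {"dp": [0, 0, 0], "dr": [0, 0, 0], "claw": 20}, {"dp": [0, 0, 0], "dr": [0, 0, 0], "claw": 20}, {"dp": [0, 0, 0], "dr": [0, 0, 0], "claw": 20}, {"dp": [0, 0, 0], "dr": [0, 0, 0], "claw": 20}], "force": 30}}

```text
time_s: 7.35
eef_pos: [0.4758, -0.2205, 0.0028]
tool_rot: [3.141, -0.001, 0.034]
ft_force: [1.3, -0.6, 0.5]
width: 0.0493
```

>>> {"name": "servo_tool", "arguments": {"increments": [{"dp": [0, 0, 0], "dr": [0, 0, 0], "claw": 20}, {"dp": [0, 0, 0], "dr": [0, 0, 0], "claw": 20}]}}

```text
time_s: 7.55
eef_pos: [0.4754, -0.2202, 0.0021]
tool_rot: [3.141, -0.0, 0.034]
ft_force: [0.9, 0.1, 0.1]
width: 0.0335
```

>>> {"name": "servo_tool", "arguments": {"increments": [{"dp": [0, 0, 0], "dr": [0, 0, 0], "claw": 20}]}}

```text
time_s: 7.65
eef_pos: [0.4753, -0.2202, 0.002]
tool_rot: [3.142, -0.0, 0.034]
ft_force: [0.2, 0.2, -0.6]
width: 0.0258
```

>>> {"name": "servo_tool", "arguments": {"increments": [{"dp": [0, 0, 0], "dr": [0, 0, 0], "claw": 20}]}}

```text
time_s: 7.75
eef_pos: [0.4752, -0.2202, 0.0019]
tool_rot: [-3.142, 0.0, 0.034]
ft_force: [-0.2, -0.2, -0.4]
width: 0.0207
```

```bash
python3 - <<'E'
from h import *
s=env.observe(); print(s['width'])
c=env.camera('wrist'); d=env.camera('scene')
a=c['img'][150:400,150:490,::-1]; b=d['img'][170:320,300:500,::-1]
a=cv2.resize(a,(544,400)); b=cv2.resize(b,(533,400),interpolation=cv2.INTER_CUBIC)
cv2.imwrite('pics/m6.png',cv2.resize(np.hstack([a,b]),(800,298),interpolation=cv2.INTER_AREA))
E
```

```text
0.020667097548862683
```

View pics/m6.png

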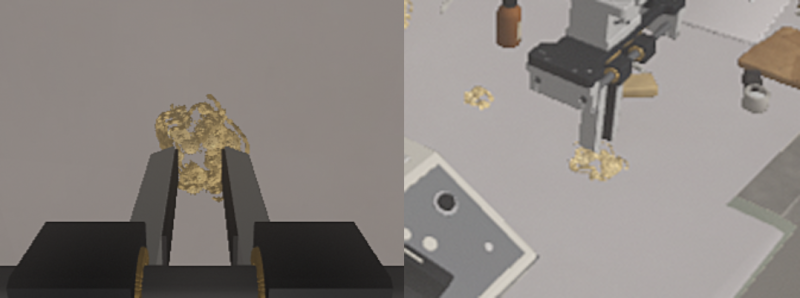

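>>> {"name": "servo_tool", "arguments": {"increments": [{"dp": [0, 0, 0], "dr": [0, 0, 0], "claw": 0}, {"dp": [0, 0, 0], "dr": [0, 0, 0], "claw": 0}, {"dp": [0, 0, 0], "dr": [0, 0, 0], "claw": 0}, {"dp": [0, 0, 0], "dr": [0, 0, 0], "claw": 0}], "force": 30}}

```text
time_s: 8.25
eef_pos: [0.4753, -0.2202, 0.0018]
tool_rot: [-3.142, 0.0, 0.034]
ft_force: [0.0, -0.5, 0.1]
width: 0.0002
```

```bash
python3 - <<'E'
from h import *
s=env.observe(); print(s['width'],s['ft_force'].round(2),s['wrist_torque'].round(2))
d=env.camera('scene'); c=env.camera('wrist')
for n,k,st in (('scene',d,None),('wrist',c,s)):
  for r in env.cut_out('ear_studs_large',k)[:1]:
    p=np.argwhere(r['region']); print(n,r['confidence'],r['uv'],p.min(0),p.max(0))
  print([w2px(k,[.475,-.22,z],st).round(1).tolist() for z in (0,.025)])
u,v=w2px(d,[.475,-.22,.01]).astype(int)
b=cv2.resize(d['img'][v-45:v+30,u-50:u+50,::-1],(800,600),interpolation=cv2.INTER_CUBIC)
cv2.imwrite('pics/s7.png',b)
E
```

```text
0.00021155727053052313 [ 0.05 -0.49  0.12] [0.01 0.04 0.06]
scene 0.8 [396.2, 248.7] [242 383] [260 410]
[[397.0, 254.0], [398.0, 244.1]]
wrist 0.62 [313.4, 262.2] [230 280] [299 358]
[[317.1, 270.0], [317.0, 285.7]]
```

View pics/s7.png

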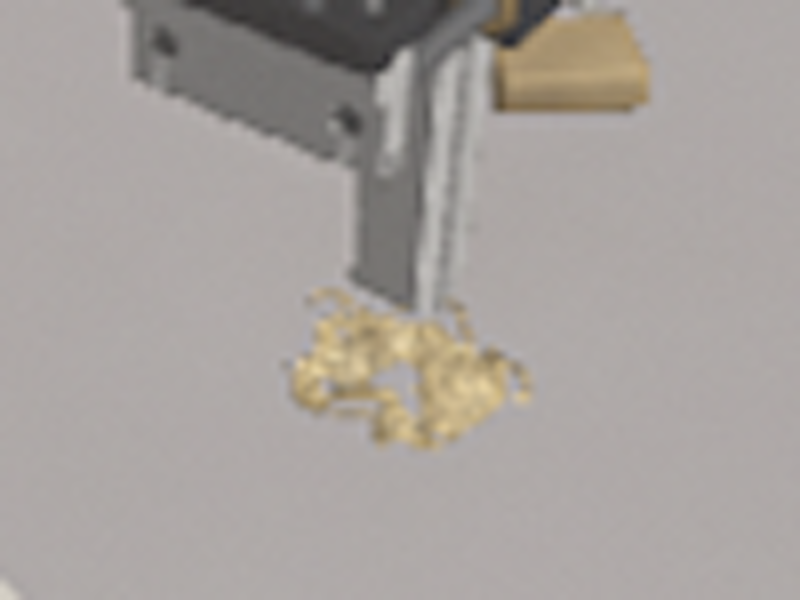

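The scene view shows the fingertips above the cluster: the tip is at full pixel (399,244), which is where z≈25 mm projects. So the reported z reads about 25 mm too low. I'll open and descend in small steps watching the force.

>>> {"name": "servo_tool", "arguments": {"increments": [{"dp": [0, 0, -8], "dr": [0, 0, 0], "claw": 94}, {"dp": [0, 0, 0], "dr": [0, 0, 0], "claw": 94}, {"dp": [0, 0, 0], "dr": [0, 0, 0], "claw": 94}, {"dp": [0, 0, 0], "dr": [0, 0, 0], "claw": 94}, {"dp": [0, 0, 0], "dr": [0, 0, 0], "claw": 94}, {"dp": [0, 0, 0], "dr": [0, 0, 0], "claw": 94}, {"dp": [0, 0, 0], "dr": [0, 0, 0], "claw": 94}, {"dp": [0, 0, 0], "dr": [0, 0, 0], "claw": 94}]}}

```text
time_s: 9.25
eef_pos: [0.4753, -0.2201, 0.0098]
tool_rot: [-3.141, 0.0, 0.034]
ft_force: [-0.3, -0.0, 0.4]
width: 0.0612
```

>>> {"name": "servo_tool", "arguments": {"increments": [{"dp": [0, 0, 0], "dr": [0, 0, 0], "claw": 94}, {"dp": [0, 0, 0], "dr": [0, 0, 0], "claw": 94}, {"dp": [0, 0, 0], "dr": [0, 0, 0], "claw": 94}, {"dp": [0, 0, 5], "dr": [0, 0, 0], "claw": 94}, {"dp": [0, 0, 5], "dr": [0, 0, 0], "claw": 94}, {"dp": [0, 0, 3], "dr": [0, 0, 0], "claw": 94}]}}

```text
time_s: 9.85
eef_pos: [0.4749, -0.22, -0.0039]
tool_rot: [-3.141, 0.001, 0.034]
ft_force: [-0.3, 0.9, 0.3]
width: 0.0938
```

>>> {"name": "servo_tool", "arguments": {"increments": [{"dp": [0, 0, 4], "dr": [0, 0, 0], "claw": 94}, {"dp": [0, 0, 3], "dr": [0, 0, 0], "claw": 94}]}}

```text
time_s: 10.05
eef_pos: [0.4751, -0.2201, -0.0106]
tool_rot: [-3.141, 0.0, 0.034]
ft_force: [-0.3, -0.2, 0.7]
width: 0.0942
```

>>> {"name": "servo_tool", "arguments": {"increments": [{"dp": [0, 0, 3], "dr": [0, 0, 0], "claw": 94}, {"dp": [0, 0, 3], "dr": [0, 0, 0], "claw": 94}]}}

```text
time_s: 10.25
eef_pos: [0.4753, -0.2201, -0.0164]
tool_rot: [-3.142, 0.0, 0.034]
ft_force: [0.3, -0.4, 0.3]
width: 0.0939
```

>>> {"name": "servo_tool", "arguments": {"increments": [{"dp": [0, 0, 2], "dr": [0, 0, 0], "claw": 94}, {"dp": [0, 0, 2], "dr": [0, 0, 0], "claw": 94}]}}

```text
time_s: 10.45
eef_pos: [0.4753, -0.2202, -0.0203]
tool_rot: [-3.142, 0.0, 0.034]
ft_force: [0.4, 0.4, -0.1]
width: 0.0937
```

>>> {"name": "servo_tool", "arguments": {"increments": [{"dp": [0, 0, 1], "dr": [0, 0, 0], "claw": 30}, {"dp": [0, 0, 1], "dr": [0, 0, 0], "claw": 30}, {"dp": [0, 0, 0], "dr": [0, 0, 0], "claw": 30}, {"dp": [0, 0, 0], "dr": [0, 0, 0], "claw": 30}, {"dp": [0, 0, 0], "dr": [0, 0, 0], "claw": 30}, {"dp": [0, 0, 0], "dr": [0, 0, 0], "claw": 30}, {"dp": [0, 0, 0], "dr": [0, 0, 0], "claw": 30}, {"dp": [0, 0, 0], "dr": [0, 0, 0], "claw": 30}], "force": 20}}

```text
time_s: 11.25
eef_pos: [0.4753, -0.2202, -0.0221]
tool_rot: [-3.142, -0.0, 0.034]
ft_force: [0.2, 0.5, 1.4]
width: 0.0436
```

>>> {"name": "servo_tool", "arguments": {"increments": [{"dp": [0, 0, 0], "dr": [0, 0, 0], "claw": 30}, {"dp": [0, 0, 0], "dr": [0, 0, 0], "claw": 30}]}}

```text
time_s: 11.45
eef_pos: [0.4753, -0.2202, -0.0221]
tool_rot: [-3.142, 0.0, 0.034]
ft_force: [-0.0, -0.3, 2.2]
width: 0.0437
```

Gripped at 43.7 mm. Lifting, then moving to just in front of the window.

>>> {"name": "servo_tool", "arguments": {"increments": [{"dp": [0, 0, -10], "dr": [0, 0, 0], "claw": 30}, {"dp": [0, 0, -30], "dr": [0, 0, 0], "claw": 30}, {"dp": [0, 0, -40], "dr": [0, 0, 0], "claw": 30}, {"dp": [0, 0, -40], "dr": [0, 0, 0], "claw": 30}, {"dp": [0, 0, -20], "dr": [0, 0, 0], "claw": 30}, {"dp": [8, -20, 0], "dr": [0, 0, 0], "claw": 30}, {"dp": [17, -40, 0], "dr": [0, 0, 0], "claw": 30}, {"dp": [17, -40, 0], "dr": [0, 0, 0], "claw": 30}]}}

```text
time_s: 12.25
eef_pos: [0.5141, -0.1181, 0.1189]
tool_rot: [3.141, -0.001, 0.033]
ft_force: [0.2, 0.4, -0.8]
width: 0.0441
```

>>> {"name": "servo_tool", "arguments": {"increments": [{"dp": [17, -40, 0], "dr": [0, 0, 0], "claw": 30}, {"dp": [17, -40, 0], "dr": [0, 0, 0], "claw": 30}, {"dp": [17, -40, 0], "dr": [0, 0, 0], "claw": 30}, {"dp": [17, -40, 0], "dr": [0, 0, 0], "claw": 30}, {"dp": [10, -18, 0], "dr": [0, 0, 0], "claw": 30}, {"dp": [0, 0, 0], "dr": [0, 0, 0], "claw": 30}]}}

```text
time_s: 12.85
eef_pos: [0.5861, 0.0654, 0.1184]
tool_rot: [-3.14, -0.0, 0.039]
ft_force: [-0.9, -1.3, -0.9]
width: 0.0439
```

```bash
python3 - <<'E'
from h import *
s=env.observe(); c=env.camera('wrist'); t=env.camera('top')
s2=dict(s); s2['eef_pos']=np.array(s['eef_pos'])+[0,0,.025]
print('win px pred raw/corr',w2px(c,[.6166,.0619,.084],s).round(1),w2px(c,[.6166,.0619,.084],s2).round(1))
r=env.cut_out('ear_studs_large',c); print([(x['confidence'],x['uv']) for x in r[:2]])
r=env.cut_out('ear_studs_large',t); print([(x['confidence'],x['uv'],px2w(t,x['uv'],.16)) for x in r[:2]])
r=env.cut_out('hood',t)[0]; p=np.argwhere(r['region']); print('hood rows',p.min(0),p.max(0))
delta([.617,.062,.118],[np.pi,0,.034])
save(c,'w8.png')
E
```

```text
win px pred raw/corr [323.9 214.1] [323.4 207.5]
[(0.77, [315.9, 288.9])]
[]
hood rows [163 151] [203 260]
t 13.1 pos [0.5854 0.0604 0.1181] rot [3.141 0.    0.033] w 0.044 F [ 0.4  0.3 -0.4]
 dp mm [31.6 -0.5  0.1] dr deg [ 0.03  0.   -0.07]
```

View pics/w8.png

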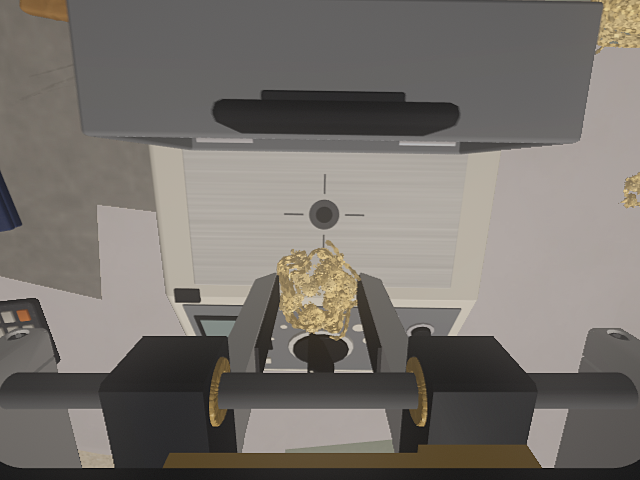

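The window is at (324,214), exactly where the reported pose predicts, so the fingers are about 25 mm short of the TCP along tool z. The hood stands clear. Moving over the window and lowering.

>>> {"name": "servo_tool", "arguments": {"increments": [{"dp": [15, 0, 0], "dr": [0, 0, 0], "claw": 30}, {"dp": [15, 0, 0], "dr": [0, 0, 0], "claw": 30}, {"dp": [0, 0, 20], "dr": [0, 0, 0], "claw": 30}, {"dp": [0, 0, 20], "dr": [0, 0, 0], "claw": 30}, {"dp": [0, 0, 10], "dr": [0, 0, 0], "claw": 30}, {"dp": [0, 0, 3], "dr": [0, 0, 0], "claw": 30}, {"dp": [0, 0, 2], "dr": [0, 0, 0], "claw": 30}, {"dp": [0, 0, 0], "dr": [0, 0, 0], "claw": 30}]}}

```text
time_s: 13.9
eef_pos: [0.6159, 0.0627, 0.0635]
tool_rot: [-3.142, -0.001, 0.034]
ft_force: [0.1, -0.6, -0.1]
width: 0.0439
```

>>> {"name": "servo_tool", "arguments": {"increments": [{"dp": [0, 0, 1], "dr": [0, 0, 0], "claw": 30}, {"dp": [0, 0, 1], "dr": [0, 0, 0], "claw": 30}, {"dp": [0, 0, 0], "dr": [0, 0, 0], "claw": 60}, {"dp": [0, 0, 0], "dr": [0, 0, 0], "claw": 74}, {"dp": [0, 0, 0], "dr": [0, 0, 0], "claw": 80}, {"dp": [0, 0, 0], "dr": [0, 0, 0], "claw": 80}, {"dp": [0, 0, 0], "dr": [0, 0, 0], "claw": 80}, {"dp": [0, 0, -10], "dr": [0, 0, 0], "claw": 80}]}}

```text
time_s: 14.7
eef_pos: [0.6148, 0.0627, 0.0701]
tool_rot: [3.142, 0.002, 0.034]
ft_force: [0.1, -0.5, -0.2]
width: 0.0801
```

>>> {"name": "servo_tool", "arguments": {"increments": [{"dp": [0, 0, -30], "dr": [0, 0, 0], "claw": 80}, {"dp": [-20, 0, -30], "dr": [0, 0, 0], "claw": 40}, {"dp": [-40, 0, -10], "dr": [0, 0, 0], "claw": 40}, {"dp": [-40, 0, 0], "dr": [0, 0, 0], "claw": 40}, {"dp": [0, 0, 0], "dr": [0, 0, 0], "claw": 40}, {"dp": [0, 0, 0], "dr": [0, 0, 0], "claw": 40}]}}

```text
time_s: 15.3
eef_pos: [0.5158, 0.0593, 0.142]
tool_rot: [3.141, -0.002, 0.034]
ft_force: [0.2, 0.3, 0.1]
width: 0.0435
```

```bash
python3 - <<'E'
from h import *
s=env.observe(); c=env.camera('wrist'); t=env.camera('top')
for n,k,st in (('w',c,s),('t',t,None)):
  for r in env.cut_out('ear_studs_large',k)[:2]:
    cnt=np.argwhere(r['region'])[:,::-1]; W=np.array([px2w(k,p,.096,st)[:2] for p in cnt]); print(n,r['confidence'],r['uv'],W.mean(0).round(4),((W.min(0)+W.max(0))/2).round(4),(W.max(0)-W.min(0)).round(3))
  for nm in ('selector','pointer','hood'):
   for r in env.cut_out(nm,k)[:1]:
    p=np.argwhere(r['region']); print(n,nm,r['confidence'],r['uv'],p.min(0),p.max(0))
delta([.55,.06,.13],[np.pi,0,.034])
save(c,'w9.png')
E
```

```text
w 0.58 [314.9, 110.3] [0.6162 0.0625] [0.6171 0.0613] [0.062 0.05 ]
w selector 0.63 [317.2, 274.7] [245 288] [316 343]
w pointer 0.61 [316.2, 273.3] [246 289] [315 343]
w hood 0.55 [323.3, 17.5] [  0 145] [ 42 498]
t 0.78 [213.5, 227.2] [0.6157 0.0622] [0.6162 0.0617] [0.052 0.045]
t selector 0.53 [225.7, 303.8] [295 218] [320 232]
t pointer 0.8 [224.0, 304.5] [294 218] [320 232]
t hood 0.57 [206.8, 184.4] [162 150] [205 261]
t 15.8 pos [0.5158 0.0594 0.1407] rot [-3.141  0.     0.034] w 0.0399 F [-0.7  0.1 -0.1]
 dp mm [34.2  0.6 10.7] dr deg [-0.01  0.02  0.02]
```

View pics/w9.png

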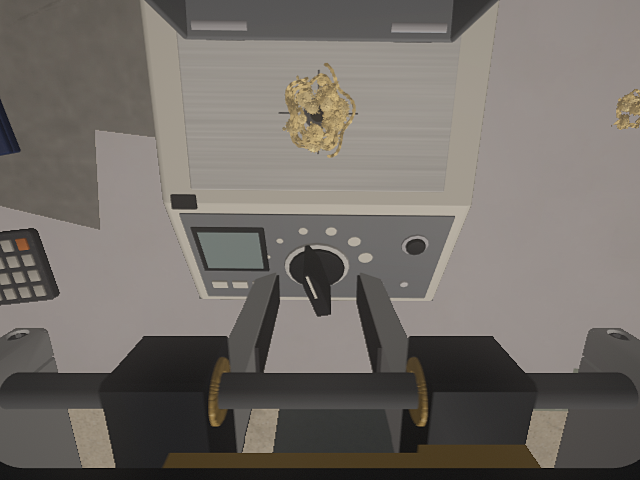

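The cluster sits on the window; both cameras agree within about 1 mm. The nose at (308,247) points between dots 2 and 4, at the third dot (303,231). Now fitting the knob axis from the dots at (280,240), (303,231), (331,231), (354,241), (365,257).

```bash
cat > k.py <<'E'
from h import *
from scipy.optimize import least_squares
def tgt(P,M):
    s=env.observe(); Rt=R.from_euler('xyz',s['tool_rot'])
    print('t',s['time_s'],'pos',np.array(s['eef_pos']).round(4),'rot',np.round(s['tool_rot'],3),'q',s['joint_pos'].round(2))
    print(' dp tool',(Rt.inv().apply(P-s['eef_pos'])*1000).round(1),'dr',np.degrees((Rt.inv()*R.from_matrix(M)).as_rotvec()).round(2))
E
python3 - <<'E'
from k import *
s=env.observe(); c=env.camera('wrist'); g=cv2.cvtColor(c['img'],cv2.COLOR_RGB2GRAY)
yaw=.03; A0=np.array([.6166,.0619,0])-R.from_euler('z',yaw).apply([.033,0,0])
a=np.radians(28); B=R.from_euler('z',yaw).as_matrix()@np.array([[np.cos(a),0,-np.sin(a)],[0,1,0],[np.sin(a),0,np.cos(a)]]) # cols: upslope,left,normal
O=A0+R.from_euler('z',yaw).apply([-.150,0,.020])
def hit(px,h=0):
    Cc,o=campose(c,s); d=Cc@np.array([(px[0]-c['cx'])/c['fx'],(px[1]-c['cy'])/c['fy'],1]); n=B[:,2]
    p=o+d*(((O+n*h-o)@n)/(d@n)); return (B.T@(p-O))[:2]*1000
D=[]
for (u,v),r in zip([(280,240),(303,231),(331,231),(354,241),(365,257)],(4,5,6,7,8)):
    w=g[v-r:v+r+1,u-r:u+r+1].astype(float); w=np.clip(w-np.median(g[225:262,270:375])-25,0,None); yy,xx=np.mgrid[v-r:v+r+1,u-r:u+r+1]
    D.append(hit(((w*xx).sum()/w.sum(),(w*yy).sum()/w.sum())))
D=np.array(D); th=np.radians([-45,-15,15,45,75])
f=lambda p:(np.c_[p[0]+p[2]*np.cos(th+p[3]),p[1]-p[2]*np.sin(th+p[3])]-D).ravel()
o=least_squares(f,[60,0,40,0]); print('axis on panel (upslope,left),r,twist deg',o.x[:3],np.degrees(o.x[3]),'res',np.abs(o.fun).max(),D.round(1).tolist())
print('skirt ctr',hit((317,267),7),'nose/tail at 39',hit((308,247),39),hit((322,315),39))
ax=O+B[:,:2]@(o.x[:2]/1000); n=B[:,2]; print('axis foot',ax,'grip',ax+.03*n,'O',O)
np.savez('k.npz',ax=ax,B=B)
E
```

```text
axis on panel (upslope,left),r,twist deg [55.97058668  1.38320685 46.55441028] 0.3844485187646075 res 0.031613001530928386 [[89.1, 34.1], [101.0, 13.1], [100.9, -10.9], [88.7, -31.8], [67.7, -43.7]]
skirt ctr [8119.68761831  -14.13251058] nose/tail at 39 [40058.94598113 -1554.3862619 ] [59775.81794201   958.08207322]
axis foot [0.48303771 0.05927576 0.0462766 ] grip [0.4689599  0.0588533  0.07276503] O [0.43368234 0.05641082 0.02      ]
```

```bash
python3 - <<'E'
from k import *
k=np.load('k.npz'); ax,B=k['ax'],k['B']; n=B[:,2]
s=env.observe(); c=env.camera('wrist'); Cc,o=campose(c,s)
P=[]
for px in [(308,247),(322,315)]:
    d=Cc@np.array([(px[0]-c['cx'])/c['fx'],(px[1]-c['cy'])/c['fy'],1]); p=o+d*(((ax+n*.039-o)@n)/(d@n)); P.append((B.T@(p-ax))[:2]*1000)
print('nose,tail',P,np.degrees(np.arctan2(P[0][1]-P[1][1],P[0][0]-P[1][0])))
b=np.radians(15); x=np.cos(b)*B[:,0]+np.sin(b)*B[:,1]; M=np.c_[x,np.cross(-n,x),-n]
for h in (.06,-.011): print('target',(ax+n*h).round(4)); tgt(ax+n*h,M)
E
```

```text
nose,tail [array([65.51888436,  6.07328106]), array([-23.12634523,  -5.22878114])] 7.265878337823365
target [0.4549 0.0584 0.0993]
t 15.9 pos [0.5157 0.0594 0.1408] rot [-3.142  0.     0.034] q [ 0.1   0.29 -0.32  1.9   0.11  0.97 -1.81]
 dp tool [-60.8  -1.1  41.5] dr [ -3.73  27.84 -14.45]
target [0.4882 0.0594 0.0366]
t 15.9 pos [0.5157 0.0594 0.1408] rot [-3.142  0.     0.034] q [ 0.1   0.29 -0.32  1.9   0.11  0.97 -1.81]
 dp tool [-27.5  -1.  104.2] dr [ -3.73  27.84 -14.45]
```

>>> {"name": "servo_tool", "arguments": {"increments": [{"dp": [-30, 0, 10], "dr": [0, 0, 0], "claw": 40}, {"dp": [-31, -1, 20], "dr": [0, 0, 0], "claw": 40}, {"dp": [0, 0, 12], "dr": [-0.93, 6.96, -3.61], "claw": 40}, {"dp": [0, 0, 0], "dr": [-0.93, 6.96, -3.61], "claw": 40}, {"dp": [0, 0, 0], "dr": [-0.93, 6.96, -3.61], "claw": 40}, {"dp": [0, 0, 0], "dr": [-0.93, 6.96, -3.61], "claw": 40}, {"dp": [0, 0, 0], "dr": [0, 0, 0], "claw": 40}, {"dp": [0, 0, 0], "dr": [0, 0, 0], "claw": 40}]}}

```text
time_s: 16.7
eef_pos: [0.4566, 0.0552, 0.0992]
tool_rot: [3.012, -0.44, 0.297]
ft_force: [0.3, -0.2, 0.1]
width: 0.04
```

```bash
python3 - <<'E'
from k import *
k=np.load('k.npz'); ax,B=k['ax'],k['B']; n=B[:,2]
b=np.radians(15); x=np.cos(b)*B[:,0]+np.sin(b)*B[:,1]; M=np.c_[x,np.cross(-n,x),-n]
tgt(ax-n*.011,M)
s=env.observe(); c=env.camera('wrist')
for q in ((28,0,39),(18,0,39),(-28,0,39),(0,26,7),(0,-26,7)): print(w2px(c,ax+M[:,0]*q[0]/1e3-M[:,1]*q[1]/1e3+n*q[2]/1e3,s).round(0))
save(c,'w10.png')
E
```

```text
t 16.7 pos [0.4566 0.0552 0.0992] rot [ 3.012 -0.44   0.297] q [ 0.05  0.02 -0.33  2.44  0.52  0.27 -2.06]
 dp tool [ 1.8 -3.9 70.2] dr [ 0.27  1.93 -1.18]
[311. 222.]
[311. 236.]
[313. 296.]
[280. 246.]
[345. 245.]
```

>>> {"name": "servo_tool", "arguments": {"increments": [{"dp": [0, 0, 0], "dr": [0, 0, -5], "claw": 40}, {"dp": [0, 0, 0], "dr": [0, 0, -8.5], "claw": 40}, {"dp": [0, 0, 0], "dr": [0, 0, -8.5], "claw": 40}, {"dp": [0, 0, 0], "dr": [0, 0, -8.5], "claw": 40}, {"dp": [0, 0, 0], "dr": [0, 0, -8.5], "claw": 40}, {"dp": [0, 0, 0], "dr": [0, 0, -8.5], "claw": 40}, {"dp": [0, 0, 0], "dr": [0, 0, -8.5], "claw": 40}, {"dp": [0, 0, 0], "dr": [0, 0, -8.5], "claw": 40}]}}

```text
time_s: 17.55
eef_pos: [0.4574, 0.0553, 0.0992]
tool_rot: [2.69, -0.076, 1.416]
ft_force: [-0.7, -0.0, 0.9]
width: 0.0398
```

```bash
cat >> k.py <<'E'
def knob(ang,h,flip=True):
    k=np.load('k.npz'); ax,B=k['ax'],k['B']; n=B[:,2]
    b=np.radians(-ang); x=np.cos(b)*B[:,0]+np.sin(b)*B[:,1]; x=-x if flip else x
    tgt(ax+n*h,np.c_[x,np.cross(-n,x),-n])
E
python3 -c "
from k import *
knob(-15,-.011)"
```

```text
t 17.55 pos [0.4574 0.0553 0.0992] rot [ 2.69  -0.076  1.416] q [ 0.09  0.03 -0.38  2.44  0.52  0.27 -0.93]
 dp tool [ 4.  -0.8 69.8] dr [  -2.1    -0.98 -116.37]
```

>>> {"name": "servo_tool", "arguments": {"increments": [{"dp": [0, 0, 0], "dr": [0, 0, -8.3], "claw": 40}, {"dp": [0, 0, 0], "dr": [0, 0, -8.3], "claw": 40}, {"dp": [0, 0, 0], "dr": [0, 0, -8.3], "claw": 40}, {"dp": [0, 0, 0], "dr": [0, 0, -8.3], "claw": 40}, {"dp": [0, 0, 0], "dr": [0, 0, -8.3], "claw": 40}, {"dp": [0, 0, 0], "dr": [0, 0, -8.3], "claw": 40}, {"dp": [0, 0, 0], "dr": [0, 0, -8.3], "claw": 40}, {"dp": [0, 0, 0], "dr": [0, 0, -8.3], "claw": 40}]}}

```text
time_s: 18.35
eef_pos: [0.4574, 0.0553, 0.0992]
tool_rot: [2.876, 0.377, 2.507]
ft_force: [-0.9, 0.8, 0.3]
width: 0.0399
```

>>> {"name": "servo_tool", "arguments": {"increments": [{"dp": [0, 0, 0], "dr": [0, 0, -8.3], "claw": 40}, {"dp": [0, 0, 0], "dr": [0, 0, -8.3], "claw": 40}, {"dp": [0, 0, 0], "dr": [0, 0, -8.3], "claw": 40}, {"dp": [0, 0, 0], "dr": [0, 0, -8.3], "claw": 40}, {"dp": [0, 0, 0], "dr": [0, 0, -8.3], "claw": 40}, {"dp": [0, 0, 0], "dr": [0, 0, -8.3], "claw": 40}, {"dp": [0, 0, 0], "dr": [0, 0, 0], "claw": 40}]}}

```text
time_s: 19.05
eef_pos: [0.4573, 0.0553, 0.0992]
tool_rot: [-3.006, 0.438, -2.829]
ft_force: [-0.2, 0.4, -0.6]
width: 0.0399
```

```bash
python3 -c "
from k import *
knob(-15,.02);knob(-15,-.011)"
```

```text
t 19.05 pos [0.4573 0.0553 0.0992] rot [-3.006  0.438 -2.829] q [ 0.18  0.03 -0.47  2.44  0.53  0.27  1.08]
 dp tool [-0.1  3.8 38.9] dr [-0.24 -1.91 -0.35]
t 19.05 pos [0.4573 0.0553 0.0992] rot [-3.006  0.438 -2.829] q [ 0.18  0.03 -0.47  2.44  0.53  0.27  1.08]
 dp tool [-1.1  4.  69.9] dr [-0.24 -1.91 -0.35]
```

>>> {"name": "servo_tool", "arguments": {"increments": [{"dp": [0, 2, 10], "dr": [0, 0, 0], "claw": 40}, {"dp": [0, 2, 15], "dr": [0, 0, 0], "claw": 40}, {"dp": [0, 0, 15], "dr": [0, -1.9, 0], "claw": 40}, {"dp": [0, 0, 0], "dr": [0, 0, 0], "claw": 40}, {"dp": [0, 0, 0], "dr": [0, 0, 0], "claw": 40}]}}

```text
time_s: 19.55
eef_pos: [0.471, 0.0569, 0.0697]
tool_rot: [-3.001, 0.456, -2.832]
ft_force: [0.7, -0.3, -0.0]
width: 0.0398
```

```bash
python3 -c "
from k import *
knob(-15,-.011)"
```

```text
t 19.55 pos [0.471  0.0569 0.0697] rot [-3.001  0.456 -2.832] q [ 0.11  0.13 -0.41  2.45  1.03  0.21  0.59]
 dp tool [-0.7  2.4 37.3] dr [-0.61 -0.93 -0.64]
```

>>> {"name": "servo_tool", "arguments": {"increments": [{"dp": [0, 2, 12], "dr": [0, 0, 0], "claw": 40}, {"dp": [0, 0, 12], "dr": [0, 0, 0], "claw": 40}, {"dp": [0, 0, 8], "dr": [0, 0, 0], "claw": 40}, {"dp": [0, 0, 4], "dr": [0, 0, 0], "claw": 40}, {"dp": [0, 0, 0], "dr": [0, 0, 0], "claw": 40}]}}

```text
time_s: 20.05
eef_pos: [0.4874, 0.0586, 0.0376]
tool_rot: [-2.999, 0.457, -2.83]
ft_force: [0.4, 1.5, 0.4]
width: 0.0399
```

```bash
python3 -c "
from k import *
knob(-15,-.011)"
```

```text
t 20.05 pos [0.4874 0.0586 0.0376] rot [-2.999  0.457 -2.83 ] q [ 0.04  0.24 -0.34  2.44  1.51  0.21  0.11]
 dp tool [-0.4  0.8  1.3] dr [-0.66 -0.88 -0.58]
```

>>> {"name": "servo_tool", "arguments": {"increments": [{"dp": [0, 0, 0], "dr": [0, 0, 0], "claw": 5}, {"dp": [0, 0, 0], "dr": [0, 0, 0], "claw": 5}, {"dp": [0, 0, 0], "dr": [0, 0, 0], "claw": 5}, {"dp": [0, 0, 0], "dr": [0, 0, 0], "claw": 5}, {"dp": [0, 0, 0], "dr": [0, 0, 0], "claw": 5}], "force": 25}}

```text
time_s: 20.55
eef_pos: [0.4871, 0.0588, 0.0377]
tool_rot: [-2.999, 0.457, -2.828]
ft_force: [-3.5, -1.0, 7.7]
width: 0.014
```

Holding the 14 mm bar. Turning 60° clockwise, which is positive about tool z.

>>> {"name": "servo_tool", "arguments": {"increments": [{"dp": [0, 0, 0], "dr": [0, 0, 6], "claw": 5}, {"dp": [0, 0, 0], "dr": [0, 0, 6], "claw": 5}, {"dp": [0, 0, 0], "dr": [0, 0, 6], "claw": 5}, {"dp": [0, 0, 0], "dr": [0, 0, 6], "claw": 5}, {"dp": [0, 0, 0], "dr": [0, 0, 6], "claw": 5}]}}

```text
time_s: 21.05
eef_pos: [0.4872, 0.0595, 0.0377]
tool_rot: [3.015, 0.462, 2.865]
ft_force: [-3.9, 2.7, 6.6]
width: 0.0141
```

```bash
python3 -c "
from k import *
knob(15,-.011); s=env.observe(); print(s['ft_force'],s['wrist_torque'])"
```

```text
t 21.05 pos [0.4872 0.0595 0.0377] rot [3.015 0.462 2.865] q [ 0.06  0.24 -0.36  2.44  1.52  0.21 -0.42]
 dp tool [-0.4  0.   1.5] dr [-0.89 -0.42 -0.66]
[-3.913387   2.6602316  6.5513061] [0.83009203 0.31102381 0.43198483]
```

>>> {"name": "servo_tool", "arguments": {"increments": [{"dp": [0, 0, 0], "dr": [0, 0, 6], "claw": 5}, {"dp": [0, 0, 0], "dr": [0, 0, 6], "claw": 5}, {"dp": [0, 0, 0], "dr": [0, 0, 6], "claw": 5}, {"dp": [0, 0, 0], "dr": [0, 0, 6], "claw": 5}, {"dp": [0, 0, 0], "dr": [0, 0, 5.5], "claw": 5}, {"dp": [0, 0, 0], "dr": [0, 0, 0], "claw": 5}]}}

```text
time_s: 21.65
eef_pos: [0.4875, 0.0601, 0.0379]
tool_rot: [2.797, 0.339, 2.322]
ft_force: [-0.7, 5.1, 5.4]
width: 0.0136
```

```bash
python3 -c "
from k import *
knob(45,-.011); s=env.observe(); print(s['ft_force'],s['wrist_torque'])"
```

```text
t 21.65 pos [0.4875 0.0601 0.0379] rot [2.797 0.339 2.322] q [ 0.07  0.24 -0.37  2.44  1.52  0.21 -0.93]
 dp tool [-0.5 -0.4  1.5] dr [-0.92  0.06 -0.11]
[-0.73223374  5.05357261  5.4466802 ] [ 1.40219468 -0.14490061  0.64228344]
```

The knob is at 45° right with low forces. Releasing and backing off.

>>> {"name": "servo_tool", "arguments": {"increments": [{"dp": [0, 0, 0], "dr": [0, 0, 0], "claw": 30}, {"dp": [0, 0, 0], "dr": [0, 0, 0], "claw": 40}, {"dp": [0, 0, 0], "dr": [0, 0, 0], "claw": 40}, {"dp": [0, 0, -15], "dr": [0, 0, 0], "claw": 40}, {"dp": [0, 0, -25], "dr": [0, 0, 0], "claw": 40}, {"dp": [0, 0, -30], "dr": [0, 0, 0], "claw": 20}, {"dp": [0, 0, -20], "dr": [0, 0, 0], "claw": 0}, {"dp": [0, 0, 0], "dr": [0, 0, 0], "claw": 0}]}}

```text
time_s: 22.45
eef_pos: [0.4581, 0.0565, 0.0978]
tool_rot: [2.8, 0.345, 2.319]
ft_force: [0.3, -0.0, -0.8]
width: 0.0194
```

```bash
python3 - <<'E'
from k import *
t=env.camera('top')
for v in (100,108,117): print('lip',px2w(t,(90+225/2,130+v/2),.215).round(4),px2w(t,(90+225/2,130+v/2),.19).round(4))
tgt(np.array([.50,.063,.26]),R.from_euler('xyz',[np.pi,0,-np.pi+.03]).as_matrix())
h=np.array([.6686,.0635,.094])
for th in (95,90,75,60,45,30,15,5,0):
    a=np.radians(th); p=h[[0,2]]+.106*np.array([-np.cos(a),np.sin(a)])+.008*np.sin(a)*np.array([np.sin(a),np.cos(a)]); print(th,'TCP x,z',(p-[0,.025]).round(4))
E
```

```text
lip [0.682  0.0609 0.215 ] [0.6868 0.0656 0.19  ]
lip [0.6752 0.061  0.215 ] [0.6799 0.0656 0.19  ]
lip [0.6676 0.061  0.215 ] [0.6721 0.0656 0.19  ]
t 22.5 pos [0.4586 0.0561 0.0972] rot [2.8   0.346 2.319] q [ 0.25  0.04 -0.55  2.45  0.7   0.25 -0.14]
 dp tool [ -76.9   81.8 -125.2] dr [  9.78  26.54 -44.52]
95 TCP x,z [0.6858 0.1739]
90 TCP x,z [0.6766 0.175 ]
75 TCP x,z [0.6486 0.1734]
60 TCP x,z [0.6216 0.1643]
45 TCP x,z [0.5976 0.148 ]
30 TCP x,z [0.5788 0.1255]
15 TCP x,z [0.5667 0.0984]
5 TCP x,z [0.5631 0.0789]
0 TCP x,z [0.5626 0.069 ]
```

>>> {"name": "servo_tool", "arguments": {"increments": [{"dp": [-19, 20, -31], "dr": [0, 0, 0], "claw": 0}, {"dp": [-19, 20, -31], "dr": [0, 0, 0], "claw": 0}, {"dp": [-19, 21, -31], "dr": [0, 0, 0], "claw": 0}, {"dp": [-20, 21, -32], "dr": [0, 0, 0], "claw": 0}, {"dp": [0, 0, 0], "dr": [1.4, 3.79, -6.36], "claw": 0}, {"dp": [0, 0, 0], "dr": [1.4, 3.79, -6.36], "claw": 0}, {"dp": [0, 0, 0], "dr": [1.4, 3.79, -6.36], "claw": 0}, {"dp": [0, 0, 0], "dr": [1.4, 3.79, -6.36], "claw": 0}]}}

```text
time_s: 23.3
eef_pos: [0.4957, 0.0564, 0.233]
tool_rot: [3.05, 0.184, 2.824]
ft_force: [-0.5, 0.1, 0.2]
width: 0.0004
```

>>> {"name": "servo_tool", "arguments": {"increments": [{"dp": [0, 0, 0], "dr": [1.4, 3.79, -6.36], "claw": 0}, {"dp": [0, 0, 0], "dr": [1.4, 3.79, -6.36], "claw": 0}, {"dp": [0, 0, 0], "dr": [1.4, 3.79, -6.36], "claw": 0}, {"dp": [0, 0, 0], "dr": [0, 0, 0], "claw": 0}]}}

```text
time_s: 23.7
eef_pos: [0.4967, 0.0573, 0.2322]
tool_rot: [-3.128, -0.003, -3.119]
ft_force: [-1.2, 0.3, -0.8]
width: 0.0002
```

```bash
python3 - <<'E'
from k import *
M=R.from_euler('xyz',[np.pi,0,-np.pi+.03]).as_matrix()
tgt(np.array([.703,.063,.245]),M)
k=np.load('k.npz'); ax,B=k['ax'],k['B']; n=B[:,2]
t=env.camera('top')
for nm in ('pointer','selector'):
  for r in env.cut_out(nm,t)[:1]: 
    p=np.argwhere(r['region'])[:,::-1].astype(np.float32); vx,vy,x0,y0=cv2.fitLine(p,cv2.DIST_L2,0,.01,.01).ravel(); print(nm,r['confidence'],r['uv'],p.min(0),p.max(0),'line deg from up',np.degrees(np.arctan2(vx,-vy)))
for a in (15,45,75):
    b=np.radians(a); x=np.cos(b)*B[:,0]-np.sin(b)*B[:,1]; print(a,w2px(t,ax+x*.034+n*.039),w2px(t,ax-x*.028+n*.039))
E
```

```text
t 23.7 pos [0.4967 0.0573 0.2322] rot [-3.128e+00 -3.000e-03 -3.119e+00] q [ 0.22  0.17 -0.46  1.83  0.09  1.16  1.33]
 dp tool [-206.4    0.8  -13.4] dr [-0.77 -0.16 -0.41]
15 [220.23264166 292.80291032] [215.03218806 321.43100071]
45 [228.96936525 296.62034335] [207.93249629 318.4070579 ]
75 [234.51063449 303.63850536] [203.30197098 312.75417942]
```

>>> {"name": "servo_tool", "arguments": {"increments": [{"dp": [-20, 0, -7], "dr": [0, 0, 0], "claw": 0}, {"dp": [-40, 0, -7], "dr": [-0.8, 0, -0.4], "claw": 0}, {"dp": [-45, 0, 0], "dr": [0, 0, 0], "claw": 0}, {"dp": [-45, 0, 0], "dr": [0, 0, 0], "claw": 0}, {"dp": [-40, 1, 0], "dr": [0, 0, 0], "claw": 0}, {"dp": [-16, 0, 0], "dr": [0, 0, 0], "claw": 0}, {"dp": [0, 0, 0], "dr": [0, 0, 0], "claw": 0}, {"dp": [0, 0, 0], "dr": [0, 0, 0], "claw": 0}]}}

```text
time_s: 24.65
eef_pos: [0.7008, 0.0653, 0.2478]
tool_rot: [3.137, 0.001, -3.114]
ft_force: [0.1, -0.6, 0.6]
width: 0.0002
```

```bash
python3 - <<'E'
from k import *
M=R.from_euler('xyz',[np.pi,0,-np.pi+.03]).as_matrix()
tgt(np.array([.703,.063,.178]),M)
t=env.camera('scene'); k=np.load('k.npz'); ax,B=k['ax'],k['B']; n=B[:,2]
for r in env.cut_out('selector',t)[:1]: print(r['confidence'],r['uv'])
a=w2px(t,ax+n*.02).astype(int); b=w2px(t,[.69,.063,.2]).astype(int); print(a,b)
f=lambda p,h:cv2.resize(t['img'][p[1]-h:p[1]+h,p[0]-h:p[0]+h,::-1],(400,400),interpolation=cv2.INTER_CUBIC)
cv2.imwrite('pics/s11.png',np.hstack([f(a,45),f(b,70)]))
E
```

```text
t 24.65 pos [0.7008 0.0653 0.2478] rot [ 3.137e+00  1.000e-03 -3.114e+00] q [ 0.13  0.55 -0.41  1.29  0.21  1.34  1.32]
 dp tool [-2.  -2.7 69.8] dr [ 0.25  0.05 -0.12]
0.79 [302.8, 308.2]
[306 307] [205 192]
```

View pics/s11.png

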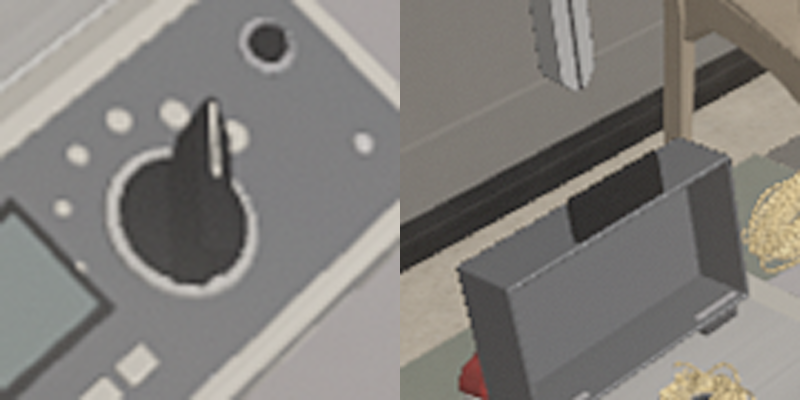

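```bash
python3 - <<'E'
from k import *
t=env.camera('scene'); k=np.load('k.npz'); ax,B=k['ax'],k['B']; n=B[:,2]
for a in (-15,15,45,75):
    b=np.radians(a); x=np.cos(b)*B[:,0]-np.sin(b)*B[:,1]; print(a,'nose',w2px(t,ax+x*.034+n*.039).round(1),'line start',w2px(t,ax+x*.01+n*.039).round(1),'dot',w2px(t,ax+x*.0466).round(1))
print('tip',w2px(t,[.7008,.0653,.273]).round(1),'at .248',w2px(t,[.7008,.0653,.248]).round(1))
# tab corners seen at crop (570,200)-(662,152) top edge
for u,v in ((170,200),(262,152)): print(px2w(t,(135+u/2.857,122+v/2.857),.215).round(4))
E
```

```text
-15 nose [293.  290.3] line start [305.5 298.5] dot [278.7 296.9]
15 nose [299.9 284.5] line start [307.5 296.7] dot [288.  289.1]
45 nose [309.5 283.4] line start [310.3 296.4] dot [300.8 287.6]
75 nose [319.2 287.1] line start [313.2 297.5] dot [313.7 292.5]
tip [194.9 152.5] at .248 [196.8 165.9]
[0.686  0.0885 0.215 ]
[0.6833 0.0188 0.215 ]
```

The nose at (308.7,284.5) matches the 45° (fifth dot) prediction of (309.5,283.4). The lip's top edge is at x≈0.685, so I'll lower the closed fingers behind it.

>>> {"name": "servo_tool", "arguments": {"increments": [{"dp": [-12, -3, 20], "dr": [0, 0, 0], "claw": 0}, {"dp": [0, -3, 25], "dr": [0, 0, 0], "claw": 0}, {"dp": [0, 0, 15], "dr": [0, 0, 0], "claw": 0}, {"dp": [0, 0, 8], "dr": [0, 0, 0], "claw": 0}, {"dp": [0, 0, 0], "dr": [0, 0, 0], "claw": 0}]}}

```text
time_s: 25.3
eef_pos: [0.7129, 0.0606, 0.1797]
tool_rot: [3.136, -0.0, -3.112]
ft_force: [-0.1, -0.4, 0.0]
width: 0.0004
```

>>> {"name": "servo_tool", "arguments": {"increments": [{"dp": [8, 0, 0], "dr": [0, 0, 0], "claw": 0}, {"dp": [8, 0, 0], "dr": [0, 0, 0], "claw": 0}, {"dp": [8, 0, 0], "dr": [0, 0, 0], "claw": 0}, {"dp": [8, 0, 0], "dr": [0, 0, 0], "claw": 0}]}}

```text
time_s: 25.7
eef_pos: [0.681, 0.0596, 0.1809]
tool_rot: [3.136, 0.002, -3.112]
ft_force: [1.3, 0.9, 1.8]
width: 0.0005
```

>>> {"name": "servo_tool", "arguments": {"increments": [{"dp": [16, 0, 3], "dr": [0, 0, 0], "claw": 0}, {"dp": [16, 0, 4], "dr": [0, 0, 0], "claw": 0}, {"dp": [14, 0, 4], "dr": [0, 0, 0], "claw": 0}, {"dp": [13, 0, 5], "dr": [0, 0, 0], "claw": 0}, {"dp": [12, 0, 8], "dr": [0, 0, 0], "claw": 0}, {"dp": [12, 0, 8], "dr": [0, 0, 0], "claw": 0}]}}

```text
time_s: 26.3
eef_pos: [0.5973, 0.0574, 0.1501]
tool_rot: [3.137, 0.001, -3.112]
ft_force: [-15.8, -0.5, 24.5]
width: 0.0004
```

>>> {"name": "servo_tool", "arguments": {"increments": [{"dp": [10, 0, 11], "dr": [0, 0, 0], "claw": 0}, {"dp": [9, 0, 12], "dr": [0, 0, 0], "claw": 0}, {"dp": [6, 0, 13], "dr": [0, 0, 0], "claw": 0}, {"dp": [6, 0, 13], "dr": [0, 0, 0], "claw": 0}]}}

```text
time_s: 26.7
eef_pos: [0.558, 0.0563, 0.0971]
tool_rot: [3.138, -0.016, -3.111]
ft_force: [-46.5, -0.8, 16.9]
width: 0.0004
```

```bash
python3 - <<'E'
from k import *
tgt(np.array([.5626,.062,.068]),R.from_euler('xyz',[np.pi,0,-np.pi+.03]).as_matrix())
s=env.observe(); print(s['ft_force'])
t=env.camera('scene')
for nm in ('hood','hood_lip'):
  for r in env.cut_out(nm,t)[:1]: p=np.argwhere(r['region']); print(nm,r['confidence'],r['uv'],p.min(0),p.max(0))
E
```

```text
t 26.7 pos [0.558  0.0563 0.0971] rot [ 3.138 -0.016 -3.111] q [ 0.19  0.44 -0.43  1.82  0.21  0.94  1.27]
 dp tool [-5.2  5.4 29.1] dr [ 0.18 -0.93  0.05]
[-46.4883829   -0.80656637  16.94903989]
hood 0.91 [230.0, 260.3] [215 177] [296 296]
hood_lip 0.68 [234.6, 258.1] [215 177] [296 296]
```

>>> {"name": "servo_tool", "arguments": {"increments": [{"dp": [4, 0, -2], "dr": [0, 0, 0], "claw": 0}, {"dp": [4, 0, 0], "dr": [0, 0, 0], "claw": 0}, {"dp": [0, 0, 0], "dr": [0, 0, 0], "claw": 0}]}}

```text
time_s: 27.15
eef_pos: [0.5584, 0.0563, 0.1011]
tool_rot: [3.136, -0.0, -3.112]
ft_force: [-8.3, 0.8, 0.7]
width: 0.0006
```

```bash
python3 - <<'E'
from k import *
s=env.observe(); print(s['time_s'],s['eef_pos'],s['ft_force'])
t=env.camera('scene')
for nm in ('hood',):
  for r in env.cut_out(nm,t)[:1]: p=np.argwhere(r['region']); print(nm,r['confidence'],r['uv'],p.min(0),p.max(0))
a=(255,265); cv2.imwrite('pics/s12.png',cv2.resize(t['img'][190:340,155:355,::-1],(800,600),interpolation=cv2.INTER_CUBIC))
E
```

```text
27.15 [0.55836256 0.05626975 0.10111699] [-8.30055435  0.75179057  0.71447403]
hood 0.65 [230.7, 257.0] [215 177] [295 296]
```

>>> {"name": "servo_tool", "arguments": {"increments": [{"dp": [3, 0, 0], "dr": [0, 0, 0], "claw": 0}, {"dp": [1, 0, 4], "dr": [0, 0, 0], "claw": 0}, {"dp": [0, 0, 4], "dr": [0, 0, 0], "claw": 0}]}}

```text
time_s: 27.55
eef_pos: [0.5545, 0.0562, 0.0926]
tool_rot: [3.136, -0.001, -3.112]
ft_force: [-12.9, -0.2, 3.3]
width: 0.0007
```

>>> {"name": "servo_tool", "arguments": {"increments": [{"dp": [1, 0, 5], "dr": [0, 0, 0], "claw": 0}, {"dp": [0, 0, 5], "dr": [0, 0, 0], "claw": 0}]}}

```text
time_s: 27.75
eef_pos: [0.5534, 0.0562, 0.0824]
tool_rot: [3.136, -0.002, -3.112]
ft_force: [-10.7, -0.5, 9.0]
width: 0.0003
```

>>> {"name": "servo_tool", "arguments": {"increments": [{"dp": [4, 0, 0], "dr": [0, 0, 0], "claw": 0}, {"dp": [1, 0, 3], "dr": [0, 0, 0], "claw": 0}, {"dp": [0, 0, 3], "dr": [0, 0, 0], "claw": 0}]}}

```text
time_s: 28.05
eef_pos: [0.5498, 0.0561, 0.077]
tool_rot: [3.136, 0.001, -3.112]
ft_force: [0.3, -1.4, -0.2]
width: 0.0004
```

>>> {"name": "servo_tool", "arguments": {"increments": [{"dp": [0, 0, 3], "dr": [0, 0, 0], "claw": 0}, {"dp": [0, 0, 2], "dr": [0, 0, 0], "claw": 0}]}}

```text
time_s: 28.25
eef_pos: [0.5496, 0.0562, 0.0717]
tool_rot: [3.136, 0.0, -3.112]
ft_force: [-1.0, 0.2, -0.1]
width: 0.0005
```

```bash
python3 - <<'E'
from k import *
s=env.observe(); print(s['time_s'],s['eef_pos'],s['ft_force'])
t=env.camera('scene'); 
r=env.cut_out('hood',t)[0]; p=np.argwhere(r['region']); print(r['confidence'],r['uv'],p.min(0),p.max(0))
# predicted corner extents for hood angle
h=np.array([.6686,.0635,.094]); Rz=R.from_euler('z',.03).as_matrix()
for th in (0,5,10,15,20,25):
    Ry=R.from_euler('y',np.radians(th)).as_matrix() # opens: -x tip goes up
    C=[h+Rz@Ry@np.array([x,y,z]) for x in (-.105,0) for y in (-.09,.09) for z in (-.01,.035)]
    q=np.array([w2px(t,c) for c in C]); print(th,q.min(0).round(0),q.max(0).round(0))
E
```

```text
28.25 [0.54960845 0.05618274 0.07167376] [-1.01789865  0.23673061 -0.06583458]
0.89 [228.3, 267.4] [226 179] [303 298]
0 [179. 208.] [299. 305.]
5 [178. 207.] [299. 301.]
10 [177. 207.] [299. 296.]
15 [175. 206.] [298. 292.]
20 [174. 206.] [297. 287.]
25 [173. 204.] [296. 282.]
```

>>> {"name": "servo_tool", "arguments": {"increments": [{"dp": [-2, 0, 2], "dr": [0, 0, 0], "claw": 0}, {"dp": [0, 0, 2], "dr": [0, 0, 0], "claw": 0}]}}

```text
time_s: 28.55
eef_pos: [0.5519, 0.0563, 0.0679]
tool_rot: [3.136, 0.001, -3.112]
ft_force: [-0.5, 0.2, -0.1]
width: 0.0001
```

>>> {"name": "servo_tool", "arguments": {"increments": [{"dp": [0, 0, 2], "dr": [0, 0, 0], "claw": 0}, {"dp": [0, 0, 2], "dr": [0, 0, 0], "claw": 0}]}}

```text
time_s: 28.75
eef_pos: [0.552, 0.0563, 0.0655]
tool_rot: [3.137, 0.001, -3.112]
ft_force: [-20.7, -4.9, 58.9]
width: 0.0005
```

>>> {"name": "servo_tool", "arguments": {"increments": [{"dp": [0, 0, 2], "dr": [0, 0, 0], "claw": 0}]}}

```text
time_s: 28.85
eef_pos: [0.5522, 0.0563, 0.0651]
tool_rot: [3.137, 0.002, -3.112]
ft_force: [-32.6, -6.4, 92.2]
width: 0.0005
```

Stiff contact at tip z≈0.090: the hood is down on its seat. Backing off at once and clearing the arm away.

>>> {"name": "servo_tool", "arguments": {"increments": [{"dp": [0, 0, -5], "dr": [0, 0, 0], "claw": 0}, {"dp": [1, 0, -10], "dr": [0, 0, 0], "claw": 0}, {"dp": [3, 0, -30], "dr": [0, 0, 0], "claw": 0}, {"dp": [0, 0, -45], "dr": [0, 0, 0], "claw": 0}, {"dp": [0, 0, -45], "dr": [0, 0, 0], "claw": 0}, {"dp": [40, -10, -20], "dr": [0, 0, 0], "claw": 0}, {"dp": [40, -20, 0], "dr": [0, 0, 0], "claw": 0}, {"dp": [30, -40, 0], "dr": [0, 0, 0], "claw": 0}]}}

```text
time_s: 29.65
eef_pos: [0.438, -0.0167, 0.2172]
tool_rot: [3.136, 0.002, -3.108]
ft_force: [1.5, -1.2, 0.3]
width: 0.0006
```

>>> {"name": "servo_tool", "arguments": {"increments": [{"dp": [0, -45, 0], "dr": [0, 0, 0], "claw": 0}, {"dp": [0, -45, 0], "dr": [0, 0, 0], "claw": 0}, {"dp": [0, -45, 0], "dr": [0, 0, 0], "claw": 0}, {"dp": [0, -45, 0], "dr": [0, 0, 0], "claw": 0}, {"dp": [0, -20, 0], "dr": [0, 0, 0], "claw": 0}, {"dp": [0, 0, 0], "dr": [0, 0, 0], "claw": 0}, {"dp": [0, 0, 0], "dr": [0, 0, 0], "claw": 0}]}}

```text
time_s: 30.35
eef_pos: [0.4456, -0.2174, 0.2154]
tool_rot: [3.136, 0.0, -3.112]
ft_force: [1.1, -0.0, -0.3]
width: 0.0003
```

```bash
python3 - <<'E'
from k import *
s=env.observe(); print(s['time_s'],s['eef_pos'],s['ft_force'].round(1))
t=env.camera('scene'); T=env.camera('top'); k=np.load('k.npz'); ax,B=k['ax'],k['B']; n=B[:,2]
h=np.array([.6686,.0635,.094]); Rz=R.from_euler('z',.03).as_matrix()
for nm,c in (('scene',t),('top',T)):
    r=env.cut_out('hood',c)[0]; p=np.argwhere(r['region'])[:,::-1]; print(nm,r['confidence'],p.min(0),p.max(0))
    for th in (0,3,6):
        Ry=R.from_euler('y',np.radians(th)).as_matrix()
        q=np.array([w2px(c,h+Rz@Ry@np.array([x,y,z])) for x in (-.105,0) for y in (-.09,.09) for z in (-.01,.035)]); print('  ',th,q.min(0).round(1),q.max(0).round(1))
    for b in env.cut_out('selector',c)[:1]:
        p=np.argwhere(b['region'])[:,::-1]; print('  sel',b['confidence'],np.round(b['uv'],1),p.min(0),p.max(0))
    for q in (15,45,75):
        a=np.radians(q); x=np.cos(a)*B[:,0]-np.sin(a)*B[:,1]; print('   pred nose/tail',q,w2px(c,ax+x*.034+n*.039).round(1),w2px(c,ax-x*.028+n*.039).round(1))
    for m in ('ear_studs_large','ear_studs_small','padlock','acid_bottle'):
        for b in env.cut_out(m,c)[:1]: print('  ',m,round(b['confidence'],2),np.round(b['uv'],1))
E
```

```text
30.35 [ 0.44555561 -0.21741474  0.21537797] [ 1.1 -0.  -0.3]
scene 0.66 [179 208] [297 302]
   0 [179.  207.6] [298.7 304.6]
   3 [178.2 207.3] [298.8 302.2]
   6 [177.5 207. ] [298.8 299.7]
  sel 0.64 [303.2 308.9] [288 285] [315 324]
   pred nose/tail 15 [299.9 284.5] [319.6 316.5]
   pred nose/tail 45 [309.5 283.4] [311.6 317.7]
   pred nose/tail 75 [319.2 287.1] [303.2 314.6]
   padlock 0.58 [416.5 208.7]
   acid_bottle 0.71 [349.4 177.8]
top 0.8 [160 194] [264 271]
   0 [160.3 193.9] [264.  257.9]
   3 [160.3 192.9] [263.7 258. ]
   6 [160.3 191.9] [263.5 257.8]
  sel 0.95 [216.2 299.1] [205 287] [232 320]
   pred nose/tail 15 [220.2 292.8] [215.  321.4]
   pred nose/tail 45 [229.  296.6] [207.9 318.4]
   pred nose/tail 75 [234.5 303.6] [203.3 312.8]
   ear_studs_small 0.42 [364.  221.4]
   padlock 0.84 [434.8 275.5]
   acid_bottle 0.77 [424.9 193.5]
```

```bash
python3 -c "
from plant import env
print(env.job_done())"
```

```text
the job is handed in; nothing more can be done
None
```

The larger cluster is on the measuring window, the hood is shut and the selector is on the fifth dot. I handed the job in after about 30 s; no verdict is reported.

**Final checks**
- **Cluster:** its centre was within about 1 mm of the window in both the wrist and top cameras. I measured this before closing the hood and could not see it afterwards.
- **Selector:** I turned it two clicks, from the third to the fifth dot. After release its nose was within about 1 px of the position predicted for the fifth dot. The last automatic check only gave the selector's outline, so it did not confirm the angle again.
- **Hood:** the lip met a hard stop at about 90 mm height, and the top camera put it at 0°. The scene camera's outline was about 3 px short of that and fits 3° (0.05 rad) better, so the cameras disagree slightly. I trusted the hard stop.
- **Other items:** the padlock and acid bottle were within about 3 px of their starting positions at the end. The smaller cluster matched too, but only the top camera found it, with low confidence (0.42).

**What went wrong on the way**
- **Missed grips:** two grip attempts closed on nothing because the fingertips sit about 25 mm short of the reported tool point. I corrected for that, and the next grip held.
- **High forces:** while closing the hood the wrist force peaked at about 50 N from a sideways jam, then about 98 N pressing it onto its seat. Both are under the 120 N limit. I read both as fingertip contact, so the 40 N limit on the arm and gripper body should not apply.

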